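Bleed the air block and stow its valve guard

ROBOT

A 6-joint arm with a two-finger parallel gripper is mounted at the origin on the work surface. World frame = base frame: x ahead of the robot, y to its left, z up, the work surface at z = 0. Lengths are in m, angles in rad, forces in N, time in s.
With the tool pointing down it reaches from about 0.25 to 0.775 m from the base axis. Payload 4 kg.
Tool frame: the origin (TCP) lies midway between the tips of the shut fingers; the grasp point (between the pads) lies robot.grip_point_offset behind it (robot.grip_point_offset is the distance from the TCP to the grasp point, in m); z points along the fingers, x is the direction in which the jaws open and shut, and the axes are right-handed (so a half turn about z gives the same grasp; the last joint's range is limited). The gripper opens to 94 mm and grips with 3 to 60 N. Pads are 16 mm wide; open, the fingers measure 119 mm over their backs; the gripper's body (75 mm by 177 mm) begins 78 mm behind the grasp point.
Start: joints at [-1.303, 0.087, 1.371, -0, 1.684, -0.103], TCP at [0.199, -0.513, 0.177] pointing down, gripper open.
Joint ranges: [-3.1, 3.1], [-0.76, 2.03], [0.27, 2.55], [-1.08, 4.22], [0.17, 2.65], [-2.57, 2.57]. Speed limits (rad/s): [2.79, 2.79, 3.14, 3.14, 3.14, 3.14].

INTERFACE

Orientations are given as [roll, pitch, yaw] about the fixed x, y, z axes, in that order (R = Rz(yaw) Ry(pitch) Rx(roll)).
In Python, from bench import robot, optics, finder gives the robot as it stands. The module is installed in compiled form; this text tells all that it offers.
- The arm moves only by the tool arm_command, never from a script. Its argument "plan" is a list of rows, each a list of 5 numbers: the opening, from 0 (shut) to 1 (fully open), then the shift along the world's x, y, z in m, then the turn about the world's z in degrees. A call has 1 to 10 rows; each row is the pose to reach, as a shift and turn from the pose commanded when the call began; what a row does not reach only later rows make up. A row lasts 1/8 s, in which the tool goes at most 62.5 mm and 10.7 degrees, less where a joint would pass 70% of its speed; a pose out of reach is approached as far as the arm can. A call with a gripper value outside its range is refused whole. The fingers move at their own pace and stop on an object; the grip force is fixed at half the most. Time passes only in rows, so rows that repeat a pose let the fingers close. It gives the time, the measured TCP pose, the force and the opening at its end, in the units of the state.
- robot.get_obs(): the state, without advancing time (a new reading comes with each control period).
- optics.snapshot(name): name is "side" or "top" or "wrist"; returns a dict with "image" (384x512x3 uint8, red, green, blue), "fx", "fy", "cx", "cy" (pixels), "position" and "rotation" of the camera in the world; the wrist camera has in their place "hand_eye" (4x4, takes a point from camera to tool coordinates, whose origin is the TCP and whose axes are the tool frame's). Camera axes: x right, y down, z forward; pixel columns grow to the right and rows downward; lengths in m; the calibration is good to about 2 mm. A picture is of the moment at which its call begins: read the wrist's pose just before it. There is no depth.
- robot.close_job(): hands the job in, once; it reports no verdict.
Trained networks look in the newest picture that a camera, given by its name, has taken for a name from the list of things; names that differ only in an ending like _2 or _b are one class to them, and where a whole thing is asked for, a point or a joint stands for the part that bears it (a point fixed in the world has none). Each returns a list of dicts, best first, with "p" (0 to 1); they miss things now and then, are a little off and sometimes report something else, mostly with a low value. They report only what shows in the picture. A call takes as long as a camera call. They do not tell look-alikes from the thing itself.
- finder.masks_of(label, camera): "pixels" (384x512 bool, what is visible of it) and "extent" ([left, top, right, bottom] in pixels, round what is visible of it).
The state is a dict: "time": time; "joint_positions": joint angles; "qvel": joint speeds; "joint_torque": joint torques, N m; "tool_pos": TCP position; "ee_rot": TCP orientation; "wrist_force": force on the tool from outside, world axes, zero at the start; "wrist_torque": the same for the moment, N m; "width": finger opening in m.
Only numpy, scipy, OpenCV 4.12 (cv2) and the standard library are available. Lean on these libraries where they do the work, as an engineer would, in place of code of your own. Each camera call takes 0.05 s, during which the arm holds its last target.

TASK

Bleed the blue air block: lift the yellow guard channel off the valve and stand it on the bench, let go, then unscrew the tiny knurled brass lock nut anticlockwise (seen from above) until it is fully up, and after that press the freed red-tipped valve pin right down for about a second and let it spring back. Stow the guard in the white rack, where fingers have room only at its two ends, not at its sides: open side down and level, locked over the two open-up grey channels with one leg standing in each trough, and those channels left in place. Do not disturb the can, the tape roll or the small blue box.

Things in the scene. Friction and masses are not known exactly. Their poses are not given: they have to be found in the camera images.
- block: Blue air block, fixed to the bench: steel base plate 150 x 80 x 6 mm under a body 130 (x) x 70 (y) mm whose flat top is 40 mm above the bench. Origin: centre of the underside, on the valve axis; z up, x along the block and along the guard at the start. Two steel posts (6 thick in x, 14 wide in y, reaching 80 mm above the bench) stand at x = +-38.5 mm, close to the guard's ends, so the guard can only be taken by its long sides there.
- guard_mid (a point): Yellow guard: a loose C-channel, 64 mm long (x), 40 wide (y), 44 high (z), about 0.1 kg; web 5 mm thick on top, two legs 4 mm thick, open below and at both ends. At the start it stands open side down on the block over the valve. The point is its centre, half-way up (22 mm above its feet); x along its length, z up from open side to web. By its ends it is gripped on the edges of the web, at its very top; it then hangs level.
- nut_mid (a point): Knurled brass lock nut, 14 mm diameter, 12 mm high, on the upright valve pin. The point is its centre; at joint nut = 0 it is 16 mm above the block's top (56 mm above the bench), and rises with the joint. A short stem below it (9 mm diameter) and a steel collar (20 mm diameter, 4 mm high on the block's top) stand under it; the guard hides it at first.
- pin_top (a point): Top of the red tip (8 mm diameter, 4 mm high) of the valve pin, on the valve axis; 36 mm above the block's top (76 mm above the bench) when not pressed, above the nut.
- nut (a joint): Lock nut turn, rad, 0 (screwed down) to 3.0 (stop, fully up), growing anticlockwise seen from above. It climbs 2 mm per rad along the pin, and stays where it is left (friction about 0.03 N m). A hand that turns it should climb with it. More than one grasp is needed.
- pin (a joint): Valve pin, m, 0 (up) to 0.004 (right down); spring, 1.6 N at the start and about 5 N right down, returns by itself. The pin can go down only as far as the nut has been raised, so it is blocked while the nut is screwed down (it gives 1 to 1.5 mm under 10 N). The nut rides down with the pin.
- rack: White rack fixed to the bench, open at both ends: floor plate 52 (x) x 74 (y) mm, 6 mm thick, with two side walls at y = +-33 to +-37 mm that reach 56 mm above the bench. Origin: centre of the underside; x along its troughs, z up. It holds the two grey channels side by side. Stowed, the guard's length lies along the rack's x with its centre above the rack's origin, its feet 9 mm and its centre 31 mm above the bench.
- chan_a_mid (a point): Grey painted steel channel, loose in the rack, open side up: 56 mm long (x), 30 wide (y), 30 high, walls 3 mm. The point is its centre, half-way up; it lies on the +y side of the rack, 16 mm from the middle.
- chan_b_mid (a point): The same, on the -y side of the rack.
- guard: The yellow guard again, its origin at the centre of its open underside.
- spray_can: Bystander: grey can, 52 mm diameter, 140 mm tall, standing; origin at the centre of its underside.
- tape_roll: Bystander: black tape roll lying flat, 90 mm diameter, 22 mm high; origin at the centre of its underside.
- part_box: Bystander: small blue box 70 x 50 x 35 mm; origin at the centre of its underside.
Not all that is in view belongs to the job. There is more than one size of the guard; the job needs the smallest.

How it is judged:
By the outcome, as a careful person would: the job done as asked, in the order asked, and still so for the second after the job is handed in, with the robot touching nothing.
It also fails if it takes over 72 s, if anything falls off the work surface, if the arm or the gripper's body presses on something with over 40 N, if the wrist force passes 120 N, or if a joint passes its speed limit or range.

## Working session

There is one attempt and no reset: what is moved stays moved. The work goes in short steps, Python scripts to look and compute and a tool call to move; the robot and the scene stay as the last step left them, time stands still between calls to the robot, and variables do not carry over. Pictures are saved under pics/ and viewed, and the job is handed in when it is done.

Besides the shell and the picture viewer there is one more tool, called as a command line: name --pt "numbers of a row" for each row, then --argument value for the rest. arm_command: Moves the arm, as the interface text tells. Its arguments: {"type":"object","properties":{"plan":{"type":"array","items":{"type":"array","items":{"type":"number"}}}},"required":["plan"]}

```bash
mkdir -p pics
cat > h.py <<'E'
from bench import robot, optics, finder
import numpy as np, cv2
from scipy.spatial.transform import Rotation as R
def snap(n):
    o=robot.get_obs(); s=optics.snapshot(n)
    if 'hand_eye' in s:
        T=np.eye(4);T[:3,:3]=R.from_euler('xyz',o['ee_rot']).as_matrix();T[:3,3]=o['tool_pos']
        C=T@np.array(s['hand_eye']); s['position']=C[:3,3]; s['rotation']=C[:3,:3]
    s['position']=np.array(s['position']);s['rotation']=np.array(s['rotation'])
    return s
def save(s,fn,crop=None,scale=1):
    im=s['image']
    if crop: l,t,r,b=crop; im=im[t:b,l:r]
    im=cv2.resize(im,None,fx=scale,fy=scale,interpolation=cv2.INTER_CUBIC)
    cv2.imwrite('pics/'+fn,im[:,:,::-1])
def ray(s,u,v):
    d=s['rotation']@np.array([(u-s['cx'])/s['fx'],(v-s['cy'])/s['fy'],1]); return s['position'],d
def atz(s,u,v,z):
    p,d=ray(s,u,v); return p+d*(z-p[2])/d[2]
def proj(s,P):
    c=(np.atleast_2d(P)-s['position'])@s['rotation']; return np.c_[s['fx']*c[:,0]/c[:,2]+s['cx'],s['fy']*c[:,1]/c[:,2]+s['cy']]
E
python3 - <<'E'
from h import *
o=robot.get_obs(); print({k:np.round(v,3) for k,v in o.items()}, robot.grip_point_offset)
for n in('top','side','wrist'):
    s=snap(n); save(s,n+'0.png',scale=1.5); print(n,s['fx'],s['cx'],s['cy'],s['position'].round(3),s['rotation'].round(3).tolist())
    for l in ['block','guard','nut_mid','pin_top','rack','chan_a_mid','spray_can','tape_roll','part_box']:
        print(l,[(round(m['p'],2),np.round(m['extent']).astype(int).tolist()) for m in finder.masks_of(l,n)])
E
```

```text
{'time': np.float64(0.0), 'joint_positions': array([-1.303,  0.088,  1.372,  0.   ,  1.684, -0.103]), 'qvel': array([-0.   , -0.002,  0.001, -0.001,  0.   , -0.   ]), 'joint_torque': array([ 1.0000e-03, -3.4019e+01, -3.0243e+01,  7.2000e-02,  3.3000e-02,
       -0.0000e+00]), 'tool_pos': array([ 0.199, -0.512,  0.176]), 'ee_rot': array([-3.141e+00,  2.000e-03, -1.200e+00]), 'wrist_force': array([-0.109,  0.071,  0.098]), 'wrist_torque': array([ 0.041, -0.025, -0.005]), 'width': np.float64(0.094)} 0.0188
top 470.6528502236784 252.97844379378526 197.02673684465307 [ 0.512 -0.021  1.291] [-3.071, -0.003, -1.564]
block [(0.56, [303, 214, 338, 267])]
guard [(0.96, [349, 235, 389, 270]), (0.95, [310, 162, 335, 199]), (0.89, [315, 228, 332, 254])]
nut_mid []
pin_top []
rack [(0.59, [139, 234, 174, 254])]
chan_a_mid [(0.56, [150, 233, 160, 254]), (0.42, [143, 235, 172, 254])]
spray_can [(0.76, [81, 183, 118, 205])]
tape_roll [(0.82, [232, 118, 266, 153])]
part_box [(0.66, [383, 182, 411, 209])]
side 461.29228037621107 257.71075147489137 186.20865387957141 [0.035 0.852 0.898] [-2.239, 0.003, -2.537]
block [(0.8, [307, 163, 358, 202])]
guard [(0.97, [342, 152, 374, 176]), (0.96, [318, 162, 346, 186]), (0.75, [273, 149, 303, 179])]
nut_mid []
pin_top []
rack [(0.69, [236, 248, 273, 294])]
chan_a_mid [(0.57, [248, 267, 267, 289])]
spray_can [(0.63, [158, 247, 189, 302])]
tape_roll [(0.85, [207, 175, 236, 199])]
part_box [(0.29, [206, 176, 236, 198])]
wrist 279.4752029099532 256.1649901710989 194.30542788906453 [ 0.261 -0.489  0.385] [[0.363, -0.907, -0.213], [-0.932, -0.354, -0.082], [-0.001, 0.228, -0.974]]
block []
guard []
nut_mid []
pin_top []
rack []
chan_a_mid []
spray_can []
tape_roll []
part_box []
```

```bash
sed -i "s/    s\['position'\]=np.array(s\['position'\]);.*/    s['position']=np.array(s['position']);r=np.array(s['rotation']); s['rotation']=r if r.ndim==2 else R.from_euler('xyz',r).as_matrix()/" h.py
```

```text
(no output)
```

View pics/top0.png

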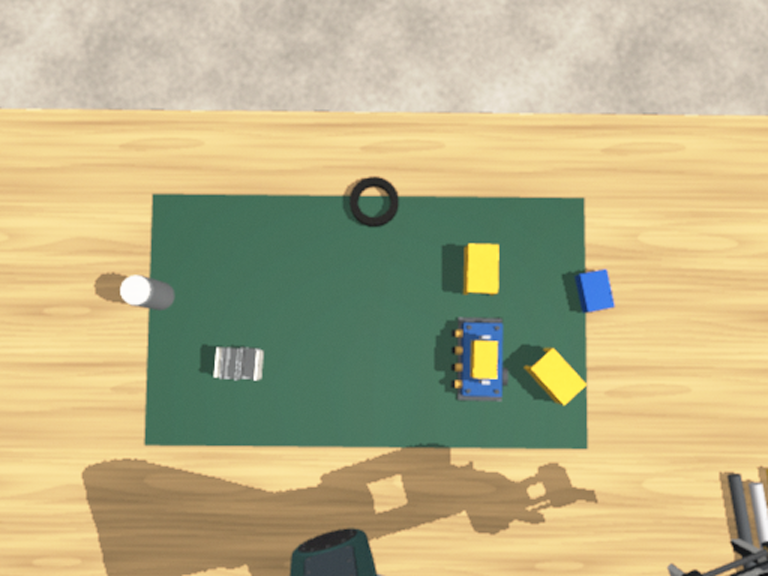

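View pics/side0.png

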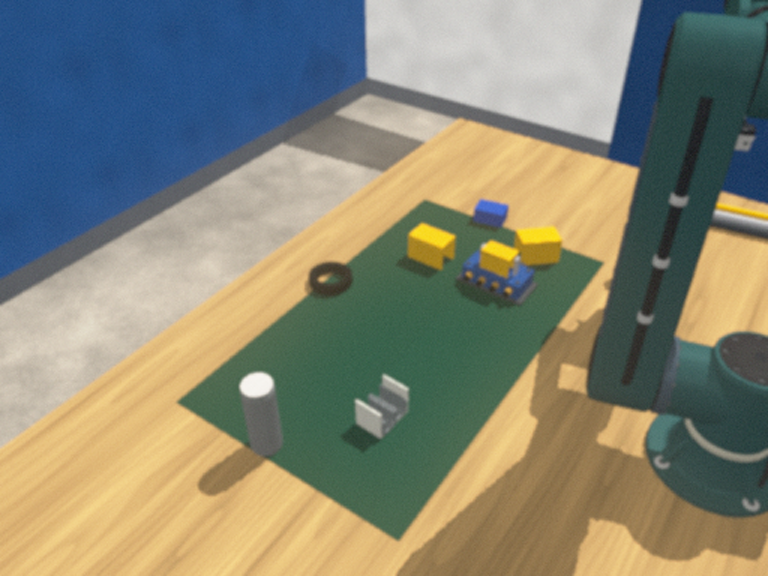

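View pics/wrist0.png

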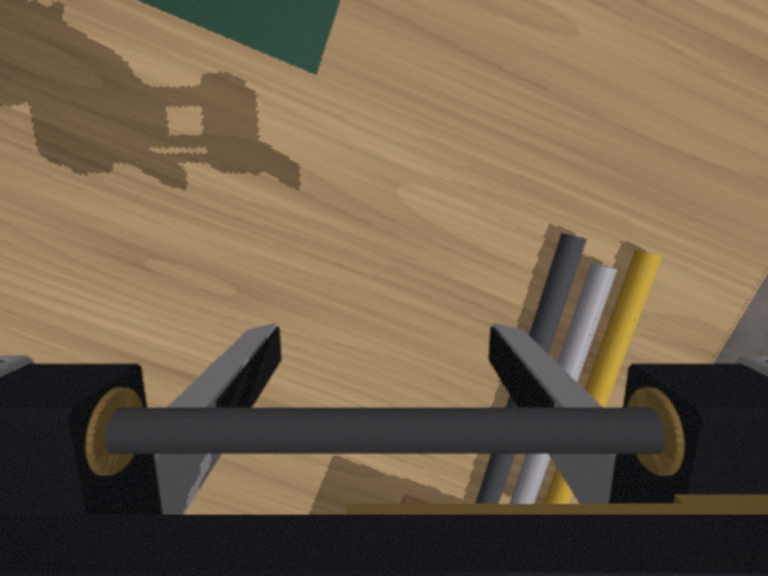

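Run:
```python
from h import *
s=snap('top'); save(s,'top1.png',crop=(280,140,410,290),scale=4)
save(s,'top1r.png',crop=(60,170,190,270),scale=5)
for l,z in [('guard',.084),('block',.04),('rack',.056),('spray_can',.14),('tape_roll',.022),('part_box',.035)]:
  for m in finder.masks_of(l,'top'):
    c,sz,a=cv2.minAreaRect(np.argwhere(m['pixels'])[:,::-1].astype(np.float32))
    print(l,round(m['p'],2),np.round(c),atz(s,*c,z).round(3),np.round(sz,1),round(a,1))
o=robot.get_obs();print(R.from_euler('xyz',o['ee_rot']).as_matrix().round(2).tolist()); 
s=snap('wrist');print(np.round(s['hand_eye'],3).tolist())
```

```text
guard 0.85 [322. 239.] [ 0.491 -0.2    0.084] [24. 17.] 90.0
guard 0.72 [369. 251.] [ 0.461 -0.322  0.084] [35.5 23.6] 47.1
guard 0.57 [320. 180.] [ 0.644 -0.197  0.084] [33. 22.] 90.0
block 0.67 [319. 240.] [ 0.488 -0.2    0.04 ] [56. 36.] 90.0
rack 0.58 [158. 242.] [0.479 0.222 0.056] [31.7 19.2] 4.2
spray_can 0.57 [ 98. 195.] [0.594 0.356 0.14 ] [35.9 19.7] 10.3
tape_roll 0.95 [248. 134.] [ 0.773 -0.01   0.022] [33. 30.] 90.0
tape_roll 0.47 [318. 240.] [ 0.489 -0.201  0.022] [57. 37.] 90.0
part_box 0.62 [395. 194.] [ 0.611 -0.406  0.035] [25.9 22.2] 78.7
[[0.36, -0.93, 0.0], [-0.93, -0.36, -0.0], [0.0, -0.0, -1.0]]
[[1.0, 0.001, -0.0, -0.0], [-0.001, 0.974, 0.228, -0.066], [0.001, -0.228, 0.974, -0.208], [0.0, 0.0, 0.0, 1.0]]
```

View pics/top1.png

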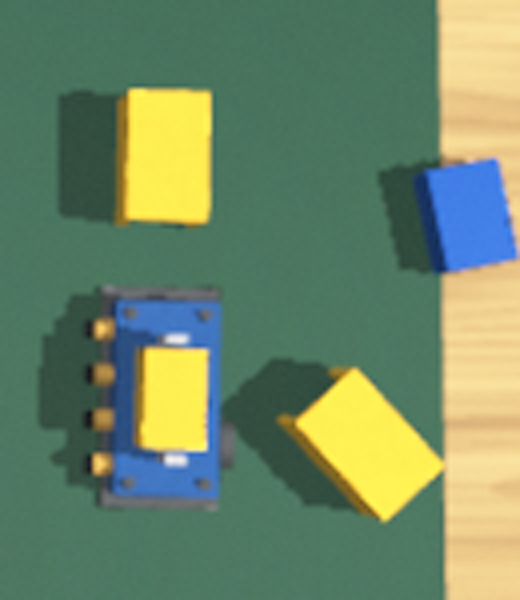

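View pics/top1r.png

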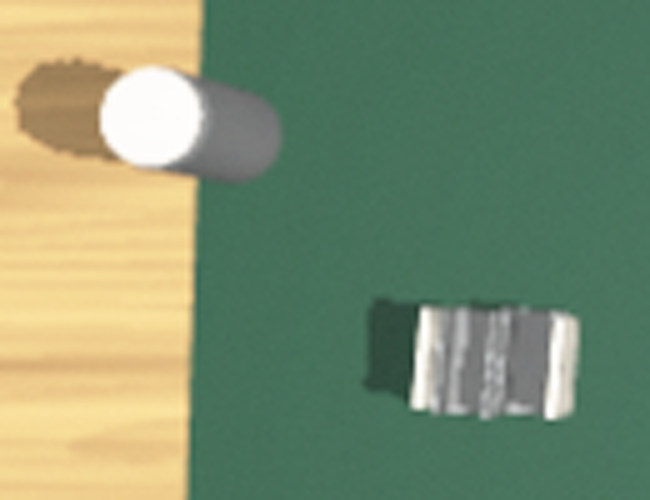

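Look-alikes for the guard (top image pixels): (322,239) sits on the block between the posts and is the smallest. (320,180) and (369,251) are both larger and stand on the bench. In the close crop, only the first sits on the valve block with the white post tops at its ends, so I choose (322,239).

arm_command --pt "0.64 0.29 0.312 0.05 -21.2" --pt "0.64 0.29 0.312 0.05 -21.2" --pt "0.64 0.29 0.312 0.05 -21.2" --pt "0.64 0.29 0.312 0.05 -21.2" --pt "0.64 0.29 0.312 0.05 -21.2" --pt "0.64 0.29 0.312 0.05 -21.2" --pt "0.64 0.29 0.312 0.05 -21.2" --pt "0.64 0.29 0.312 0.05 -21.2" --pt "0.64 0.29 0.312 0.05 -21.2"

```text
time: 3.02
tool_pos: [0.489, -0.2007, 0.2271]
ee_rot: [3.141, -0.0, -1.569]
wrist_force: [0.4, 0.4, -0.6]
width: 0.0602
```

Run:
```python
from h import *
o=robot.get_obs();print(o['time'],o['tool_pos'],o['ee_rot'],o['width'],o['joint_positions'].round(3))
s=snap('wrist'); save(s,'w1.png',scale=1.5)
for l in ['block','guard']:
  for m in finder.masks_of(l,'wrist'): print(l,round(m['p'],2),np.round(m['extent']))
# predicted guard corners
for n in ['wrist']:
  P=np.array([[.491+a*.032,-.2+b*.02,.084] for a,b in[(1,1),(1,-1),(-1,-1),(-1,1)]]); print(proj(s,P).round(1).tolist())
```

```text
3.025 [ 0.48903851 -0.20073569  0.22709569] [ 3.14078144e+00 -4.83633903e-04 -1.56948215e+00] 0.06016893613060465 [-4.960e-01  3.600e-02  1.327e+00 -1.000e-03  1.779e+00  1.073e+00]
block 0.58 [222. 122. 289. 223.]
block 0.43 [384.  52. 433. 116.]
guard 0.9 [309. 156. 388. 230.]
guard 0.83 [239.  12. 284.  93.]
guard 0.57 [244. 150. 278. 209.]
[[239.8, 154.8], [271.9, 154.9], [271.1, 204.4], [240.4, 204.3]]
```

View pics/w1.png

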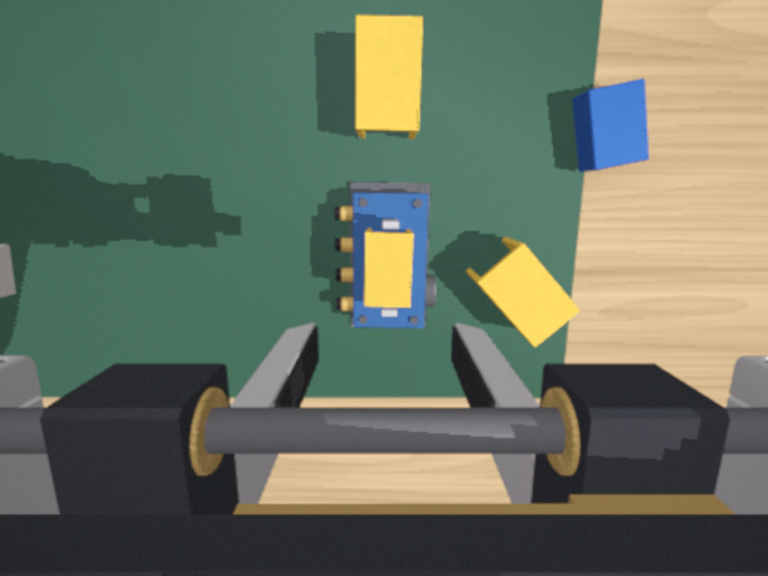

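```bash
cat >> h.py <<'E'
def yellow(s,box):
    hsv=cv2.cvtColor(s['image'],cv2.COLOR_RGB2HSV); m=cv2.inRange(hsv,(20,130,120),(35,255,255))
    k=np.zeros_like(m); l,t,r,b=box; k[t:b,l:r]=m[t:b,l:r]; 
    n,L,st,_=cv2.connectedComponentsWithStats(k); i=1+np.argmax(st[1:,4]); return (L==i)
def rect(pts):
    c,sz,a=cv2.minAreaRect((np.array(pts)[:,:2]*1000).astype(np.float32)); return np.array(c)/1000,np.round(sz,1),a
E
python3 - <<'E'
from h import *
s=snap('wrist'); m=yellow(s,(235,145,285,215)); uv=np.argwhere(m)[:,::-1]
print(rect([atz(s,u,v,.084) for u,v in uv]))
save(s,'w1c.png',crop=(225,110,295,230),scale=5)
t=snap('top'); m=yellow(t,(305,222,340,262)); uv=np.argwhere(m)[:,::-1]
print(rect([atz(t,u,v,.084) for u,v in uv]))
def blu(s,box):
    hsv=cv2.cvtColor(s['image'],cv2.COLOR_RGB2HSV); k=cv2.inRange(hsv,(105,120,60),(125,255,255)); l,t_,r,b=box; q=np.zeros_like(k);q[t_:b,l:r]=k[t_:b,l:r];return np.argwhere(q)[:,::-1]
for S,b in((s,(225,110,295,230)),(t,(295,205,345,275))):
  print('blk',rect([atz(S,u,v,.04) for u,v in blu(S,b)]))
E
```

```text
(array([ 0.4926998 , -0.20332791]), array([38.7, 65.3]), 87.82622528076172)
(array([ 0.53350507, -0.15860939]), array([1.8, 3.6]), 45.1348762512207)
blk (array([ 0.49099197, -0.20509111]), array([ 69.1, 128.5]), 89.64325714111328)
blk (array([ 0.49052585, -0.20544196]), array([ 69.1, 127.2]), 89.93264770507812)
```

View pics/w1c.png

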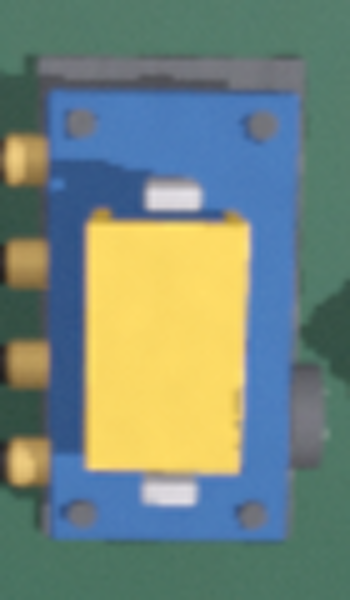

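arm_command --pt "0.64 0.0025 -0.004 -0.06 0" --pt "0.64 0.0025 -0.004 -0.12 0" --pt "0.64 0.0025 -0.004 -0.16 0" --pt "0.64 0.0025 -0.004 -0.18 0" --pt "0.64 0.0025 -0.004 -0.18 0" --pt "0.0 0.0025 -0.004 -0.18 0" --pt "0.0 0.0025 -0.004 -0.18 0" --pt "0.0 0.0025 -0.004 -0.18 0" --pt "0.0 0.0025 -0.004 -0.18 0"

```text
time: 4.4
tool_pos: [0.4928, -0.2052, 0.049]
ee_rot: [-3.139, -0.002, -1.57]
wrist_force: [-0.2, 0.2, 5.4]
width: 0.0395
```

arm_command --pt "0 0 0 0.03 0" --pt "0 0 0 0.07 0" --pt "0 0 0.03 0.08 0" --pt "0 -0.005 0.09 0.08 0" --pt "0 -0.01 0.15 0.08 0" --pt "0 -0.01 0.2 0.06 0" --pt "0 -0.01 0.215 0.02 0" --pt "0 -0.01 0.215 -0.02 0" --pt "0 -0.01 0.215 -0.03 0" --pt "0 -0.01 0.215 -0.03 0"

```text
time: 5.65
tool_pos: [0.4816, 0.0102, 0.0171]
ee_rot: [3.14, -0.0, -1.57]
wrist_force: [0.6, -0.2, -2.1]
width: 0.0398
```

Run:
```python
from h import *
s=snap('wrist'); save(s,'w2.png',scale=1.5)
s=snap('side'); save(s,'s2.png',crop=(220,130,400,310),scale=3)
```

```text
(no output)
```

View pics/w2.png

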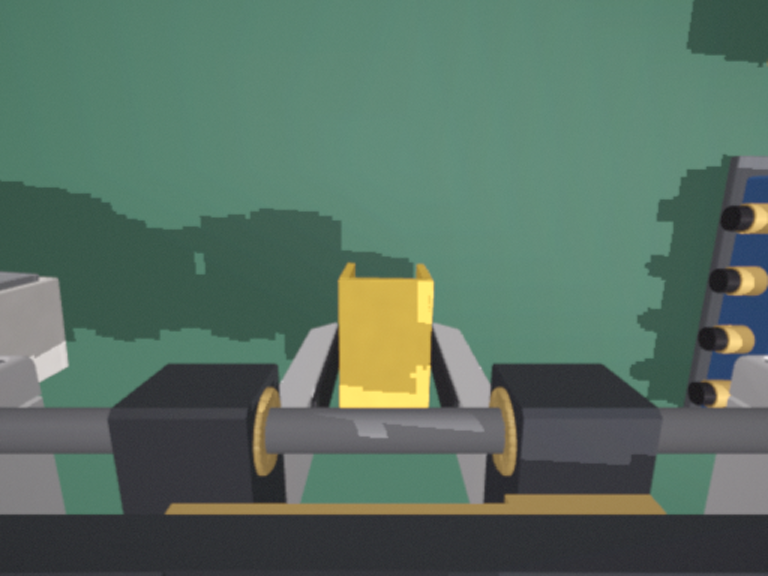

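View pics/s2.png

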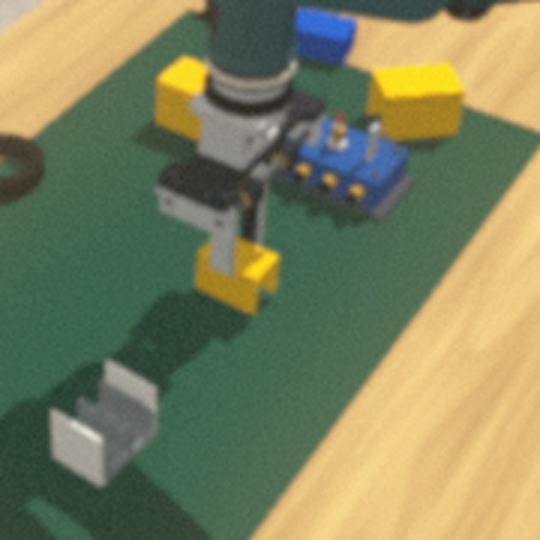

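arm_command --pt "0 0 0 -0.004 0" --pt "0 0 0 -0.0075 0" --pt "0 0 0 -0.0075 0"

```text
time: 6.12
tool_pos: [0.4816, 0.0103, 0.0097]
ee_rot: [3.141, -0.0, -1.57]
wrist_force: [0.2, 0.0, -0.5]
width: 0.0398
```

arm_command --pt "0.64 0 0 0 0" --pt "0.64 0 0 0 0" --pt "0.64 0 0 0.03 0" --pt "0.64 0 0 0.09 0" --pt "0.64 -0.02 0 0.14 0" --pt "0.64 -0.03 0 0.18 0" --pt "0.64 -0.03 0 0.18 0"

```text
time: 7.0
tool_pos: [0.4539, 0.0102, 0.1944]
ee_rot: [-3.132, -0.001, -1.57]
wrist_force: [0.7, 0.2, -1.2]
width: 0.0602
```

Run:
```python
from h import *
s=snap('wrist'); save(s,'w3.png',scale=1.5); 
m=yellow(s,(200,120,310,270)); uv=np.argwhere(m)[:,::-1]; print(uv.min(0),uv.max(0))
print(rect([atz(s,u,v,.044) for u,v in uv]))
for l in('chan_a_mid','rack'):
  for q in finder.masks_of(l,'wrist'): print(l,q['p'],q['extent'])
```

```text
[240 136] [272 186]
(array([0.48034399, 0.01089887]), array([40.5, 64.3]), 89.37273406982422)
chan_a_mid 0.63 [67.7, 139.6, 94.6, 184.0]
rack 0.89 [49.9, 141.4, 132.9, 186.5]
rack 0.67 [241.5, 135.9, 274.3, 187.0]
```

View pics/w3.png

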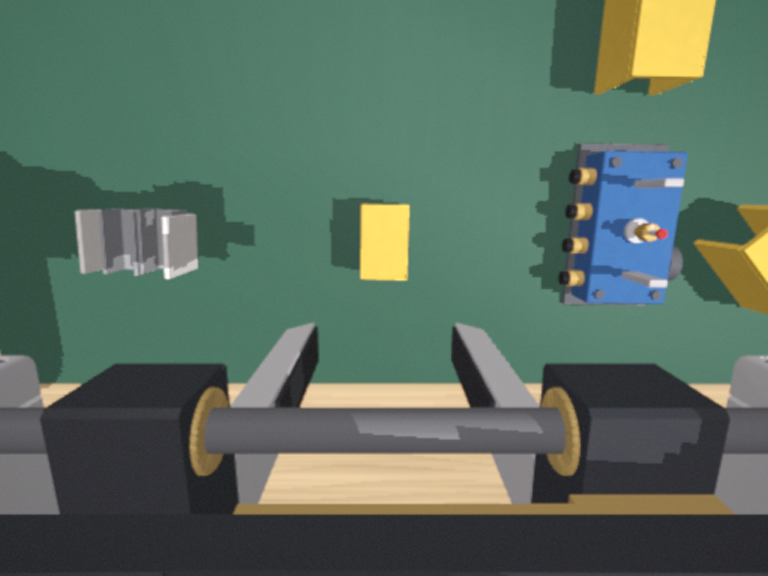

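arm_command --pt "0.36 0.009 -0.055 0 -10" --pt "0.36 0.02 -0.11 0 -20" --pt "0.36 0.03 -0.17 -0.02 -20" --pt "0.36 0.037 -0.2155 -0.03 -20" --pt "0.36 0.037 -0.2155 -0.03 -20" --pt "0.36 0.037 -0.2155 -0.03 -20"

```text
time: 7.9
tool_pos: [0.4882, -0.2043, 0.1581]
ee_rot: [3.138, 0.001, -1.919]
wrist_force: [-0.1, -0.1, 0.6]
width: 0.034
```

Run:
```python
from h import *
o=robot.get_obs();print(o['time'],o['tool_pos'],o['ee_rot'],o['joint_positions'].round(3))
s=snap('wrist'); save(s,'w4.png',scale=1.5); save(s,'w4c.png',crop=(190,120,320,230),scale=6)
print(proj(s,np.array([[.4908,-.2052,z] for z in(.04,.05,.062,.072,.076)])).round(1).tolist())
hsv=cv2.cvtColor(s['image'],cv2.COLOR_RGB2HSV); m=cv2.inRange(hsv,(0,150,90),(8,255,255))|cv2.inRange(hsv,(172,150,90),(180,255,255)); uv=np.argwhere(m)[:,::-1]
print(len(uv),uv.mean(0),atz(s,*uv.mean(0),.075))
for l in('nut_mid','pin_top'):
  for q in finder.masks_of(l,'wrist'): print(l,q['p'],q['extent'])
t=snap('top');hsv=cv2.cvtColor(t['image'],cv2.COLOR_RGB2HSV)
```

```text
7.9 [ 0.48817208 -0.20429437  0.1580761 ] [ 3.13813380e+00  1.14638153e-03 -1.91917055e+00] [-5.040e-01  4.800e-02  1.450e+00  1.000e-03  1.647e+00  1.415e+00]
[[256.5, 182.9], [256.5, 184.5], [256.5, 186.7], [256.5, 188.6], [256.5, 189.4]]
33 [256.21212121 189.27272727] [ 0.49079187 -0.20487509  0.075     ]
pin_top 0.73 [252.1, 179.2, 262.2, 193.8]
```

View pics/w4c.png

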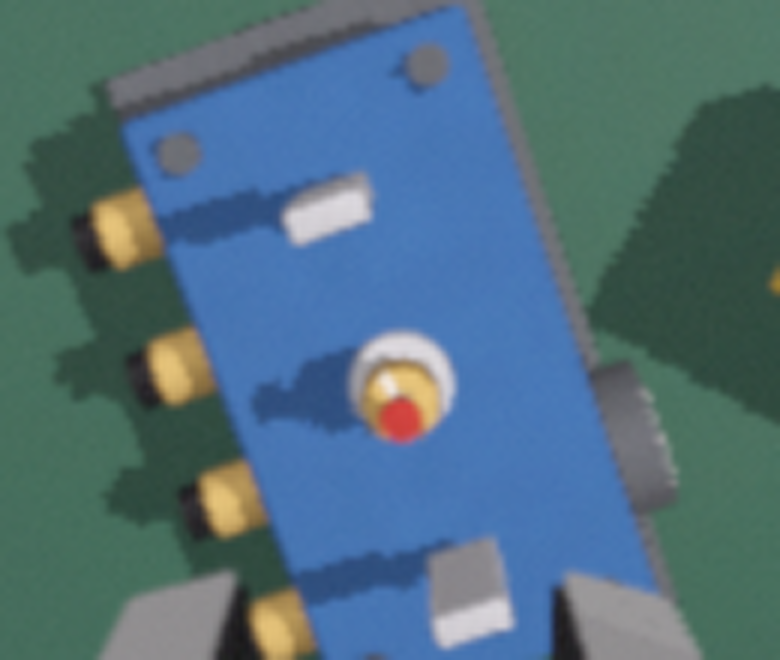

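View pics/w4.png

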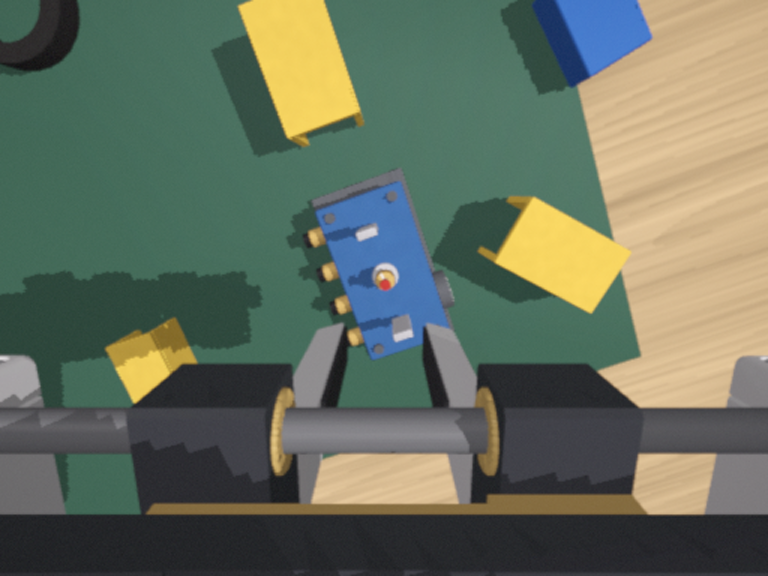

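arm_command --pt "0.36 0.0026 -0.0008 -0.04 0" --pt "0.36 0.0026 -0.0008 -0.08 0" --pt "0.36 0.0026 -0.0008 -0.105 0" --pt "0.36 0.0026 -0.0008 -0.111 0" --pt "0.36 0.0026 -0.0008 -0.111 0" --pt "0 0.0026 -0.0008 -0.111 0" --pt "0 0.0026 -0.0008 -0.111 0" --pt "0 0.0026 -0.0008 -0.111 0"

```text
time: 9.1
tool_pos: [0.4918, -0.2062, 0.0496]
ee_rot: [-3.14, -0.0, -1.919]
wrist_force: [0.4, -0.5, -0.4]
width: 0.0072
```

Run:
```python
from h import *
o=robot.get_obs();print(o['time'],o['tool_pos'],o['width'],o['wrist_force'],o['wrist_torque'])
s=snap('side'); save(s,'s5.png',crop=(290,130,380,215),scale=7)
s=snap('wrist'); save(s,'w5.png',crop=(150,110,362,310),scale=3.5)
```

```text
9.1 [ 0.49182081 -0.20622636  0.04958325] 0.007211758254509259 [ 0.41644916 -0.51387705 -0.38337148] [ 0.0603895  -0.00362032 -0.00312548]
```

View pics/s5.png

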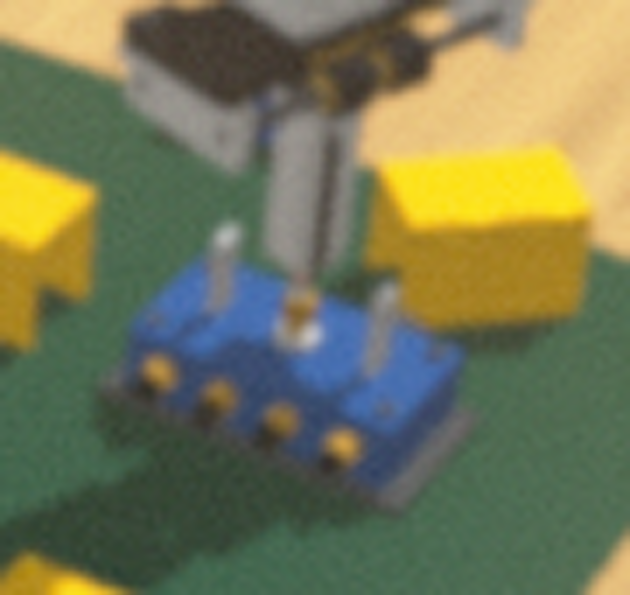

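View pics/w5.png

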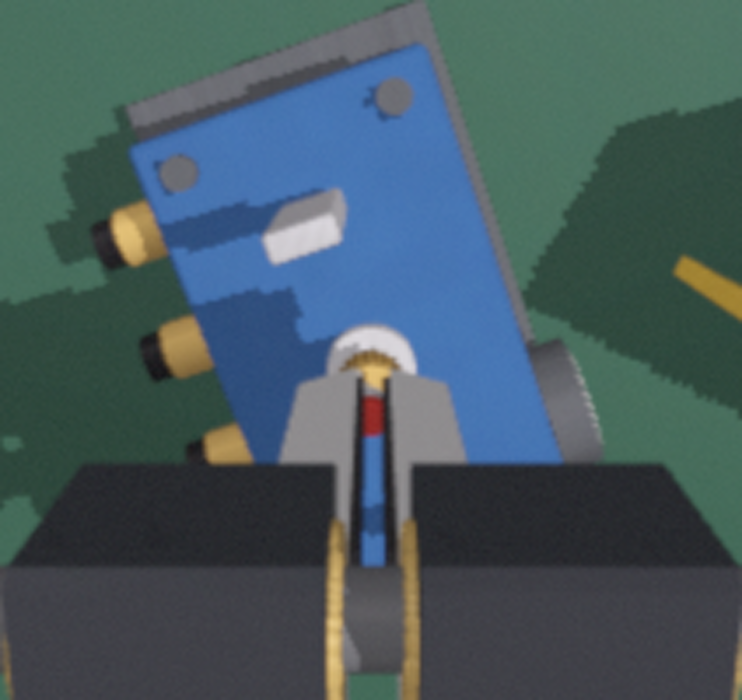

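Run:
```python
from h import *
s=snap('side')
im=cv2.resize(s['image'][130:215,290:380],None,fx=7,fy=7,interpolation=cv2.INTER_CUBIC)
for z in (.044,.05,.056,.062,.068,.076):
  p=(proj(s,[[.4908,-.205,z]])[0]-[290,130]+.5)*7; print(z,p.round()); cv2.circle(im,tuple(p.astype(int)),2,(255,0,255),-1)
for z in (.0496,.06,.07):
  # near finger outer back (jaw axis yaw -110): 
  d=np.array([np.cos(-1.919),np.sin(-1.919)])
  for k in(-.0036,-.016):
    p=(proj(s,[[.4918+k*d[0],-.206+k*d[1],z]])[0]-[290,130]+.5)*7; cv2.circle(im,tuple(p.astype(int)),2,(0,255,255),-1); print('f',z,k,p.round())
cv2.imwrite('pics/s5b.png',im[:,:,::-1])
```

```text
0.044 [301. 330.]
0.05 [302. 319.]
0.056 [304. 308.]
0.062 [305. 297.]
0.068 [306. 286.]
0.076 [308. 271.]
f 0.0496 -0.0036 [295. 321.]
f 0.0496 -0.016 [274. 331.]
f 0.06 -0.0036 [298. 301.]
f 0.06 -0.016 [276. 311.]
f 0.07 -0.0036 [300. 283.]
f 0.07 -0.016 [278. 293.]
```

View pics/s5b.png

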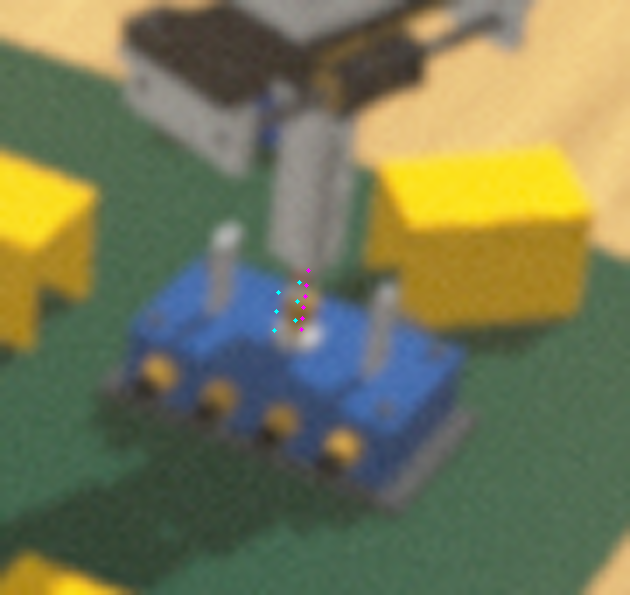

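Run:
```python
from h import *
s=snap('side'); o=robot.get_obs(); print(o['tool_pos'],o['width'])
Rm=R.from_euler('xyz',o['ee_rot']).as_matrix(); T=np.array(o['tool_pos'])
im=cv2.resize(s['image'][110:205,290:380],None,fx=7,fy=7,interpolation=cv2.INTER_CUBIC)
for z,c in((0,(255,0,255)),(-.0188,(0,255,255)),(-.03,(255,0,0))):
  for sg in(-1,1):
    q=np.array([[sg*a,b,z] for a,b in((.0036,-.008),(.016,-.008),(.016,.008),(.0036,.008))])@Rm.T+T
    p=((proj(s,q)-[290,110]+.5)*7).astype(int); cv2.polylines(im,[p],True,c,1)
cv2.imwrite('pics/s5c.png',im[:,:,::-1])
w=snap('wrist'); im=cv2.resize(w['image'][110:310,150:362],None,fx=3.5,fy=3.5)
for z,c in((0,(255,0,255)),(-.0188,(0,255,255)),(-.03,(255,0,0))):
  for sg in(-1,1):
    q=np.array([[sg*a,b,z] for a,b in((.0036,-.008),(.016,-.008),(.016,.008),(.0036,.008))])@Rm.T+T
    p=((proj(w,q)-[150,110]+.5)*3.5).astype(int); cv2.polylines(im,[p],True,c,1)
cv2.imwrite('pics/w5c.png',im[:,:,::-1])
```

```text
[ 0.49140614 -0.20599487  0.04888857] 0.00026600248457181816
```

View pics/s5c.png

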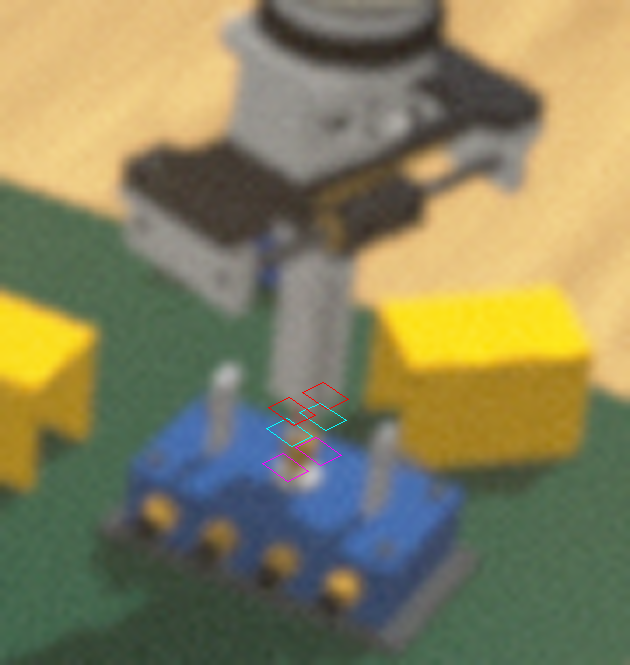

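View pics/w5c.png

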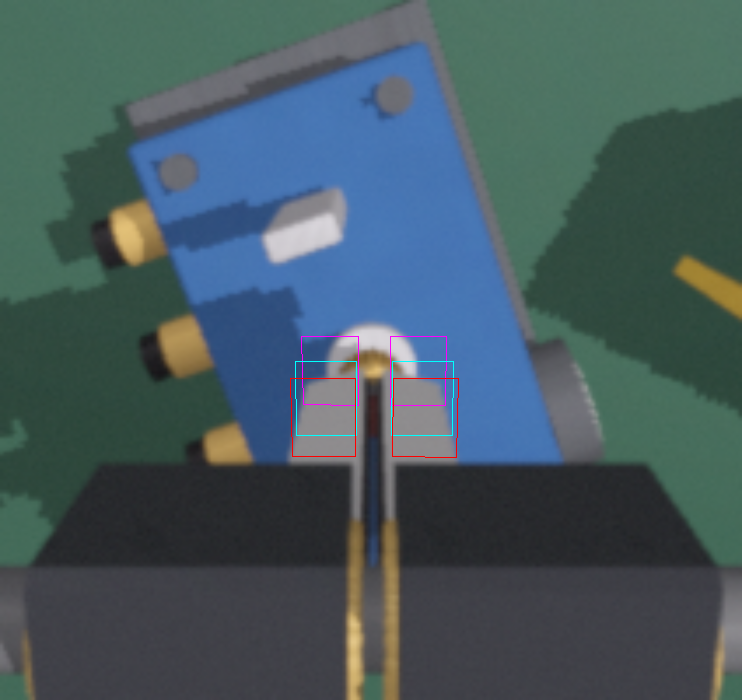

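arm_command --pt "0.36 0 0.001 0.002 0" --pt "0.36 0 0.001 0.002 0" --pt "0.36 0 0.001 0.002 0" --pt "0.36 0 0.001 -0.01 0" --pt "0.36 0 0.001 -0.02 0" --pt "0.36 0 0.001 -0.025 0" --pt "0.36 0 0.001 -0.025 0" --pt "0.36 0 0.001 -0.025 0"

```text
time: 10.35
tool_pos: [0.4916, -0.2051, 0.024]
ee_rot: [-3.141, -0.0, -1.919]
wrist_force: [-0.5, -0.1, -0.2]
width: 0.0338
```

Run:
```python
from h import *
o=robot.get_obs();print(o['time'],o['tool_pos'],o['width'],o['wrist_force'])
s=snap('side'); save(s,'s6.png',crop=(290,110,380,205),scale=7)
s=snap('wrist'); save(s,'w6.png',crop=(150,110,362,310),scale=3.5)
```

```text
10.35 [ 0.49160577 -0.20507458  0.02400216] 0.03377131948326936 [-0.45114636 -0.08218904 -0.23685515]
```

View pics/s6.png

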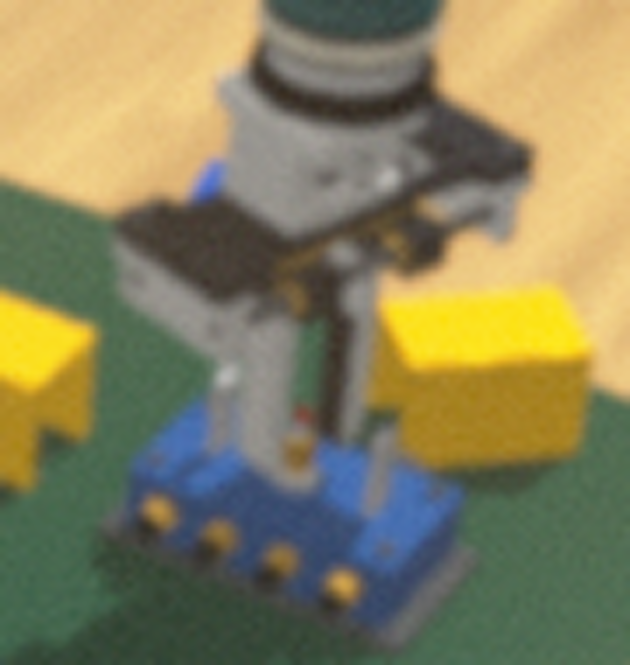

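View pics/w6.png

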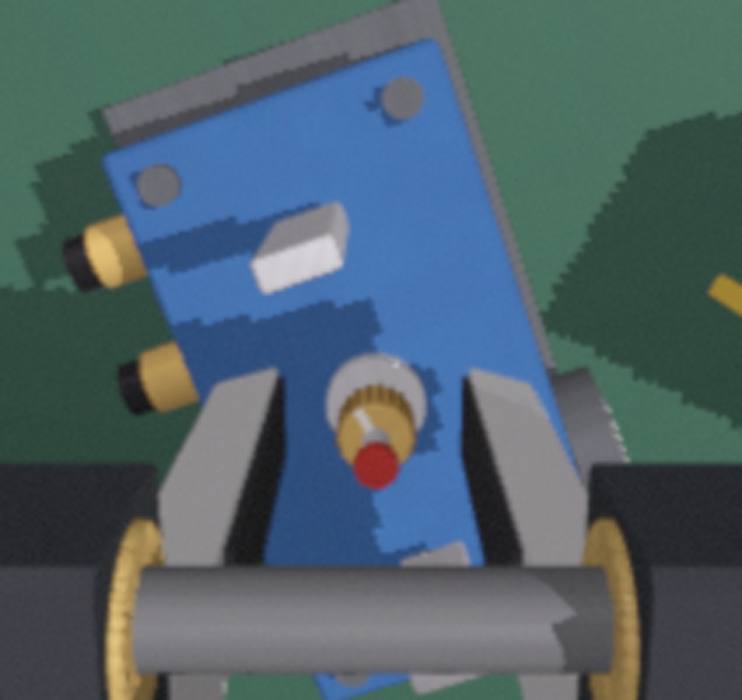

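arm_command --pt "0.36 0 0 -0.004 0" --pt "0.36 0 0 -0.004 0" --pt "0 0 0 -0.004 0" --pt "0 0 0 -0.004 0" --pt "0 0 0 -0.004 0" --pt "0 0 0 -0.004 0"

```text
time: 11.2
tool_pos: [0.4913, -0.2055, 0.0199]
ee_rot: [-3.141, -0.001, -1.919]
wrist_force: [-0.4, -2.0, -0.8]
width: 0.0133
```

arm_command --pt "0 0 0 0.0003 10" --pt "0 0 0 0.0007 20" --pt "0 0 0 0.001 30" --pt "0 0 0 0.0014 40" --pt "0 0 0 0.0017 50" --pt "0 0 0 0.0021 60" --pt "0 0 0 0.0024 70" --pt "0 0 0 0.0028 80" --pt "0 0 0 0.0031 90" --pt "0 0 0 0.0035 100"

```text
time: 12.45
tool_pos: [0.4907, -0.2045, 0.0233]
ee_rot: [-3.141, 0.002, -0.168]
wrist_force: [-1.2, -0.1, 2.2]
width: 0.0128
```

arm_command --pt "0 0 0 0.0003 10" --pt "0 0 0 0.0007 20" --pt "0 0 0 0.001 30" --pt "0 0 0 0.0014 40" --pt "0 0 0 0.0017 50" --pt "0 0 0 0.0021 60" --pt "0 0 0 0.0024 70" --pt "0 0 0 0.0025 80" --pt "0 0 0 0.0025 90" --pt "0 0 0 0.0025 98"

```text
time: 13.7
tool_pos: [0.4901, -0.2052, 0.0254]
ee_rot: [-3.139, 0.0, 1.541]
wrist_force: [3.4, -1.9, 0.5]
width: 0.0131
```

Run:
```python
from h import *
o=robot.get_obs();print(o['time'],o['tool_pos'],o['ee_rot'],o['width'],o['wrist_force'],o['wrist_torque'],o['joint_positions'].round(2))
s=snap('side'); save(s,'s7.png',crop=(290,110,380,205),scale=7)
s=snap('wrist'); save(s,'w7.png',crop=(150,110,362,310),scale=3.5)
```

```text
13.7 [ 0.49013688 -0.20521974  0.02544448] [-3.13903168e+00  1.60873181e-04  1.54065644e+00] 0.013123298081830936 [ 3.41285079 -1.85577225  0.46493311] [-0.35568322 -0.93425349  0.00229324] [-0.5   0.13  1.63 -0.    1.38 -2.04]
```

View pics/s7.png

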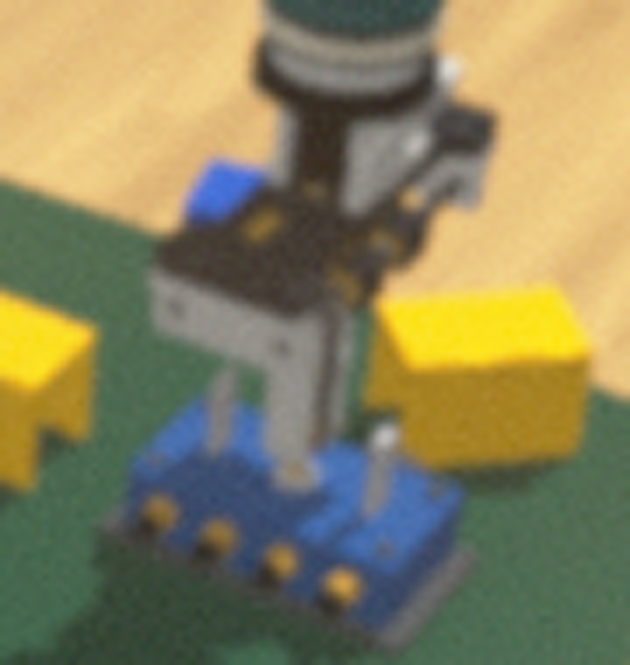

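View pics/w7.png

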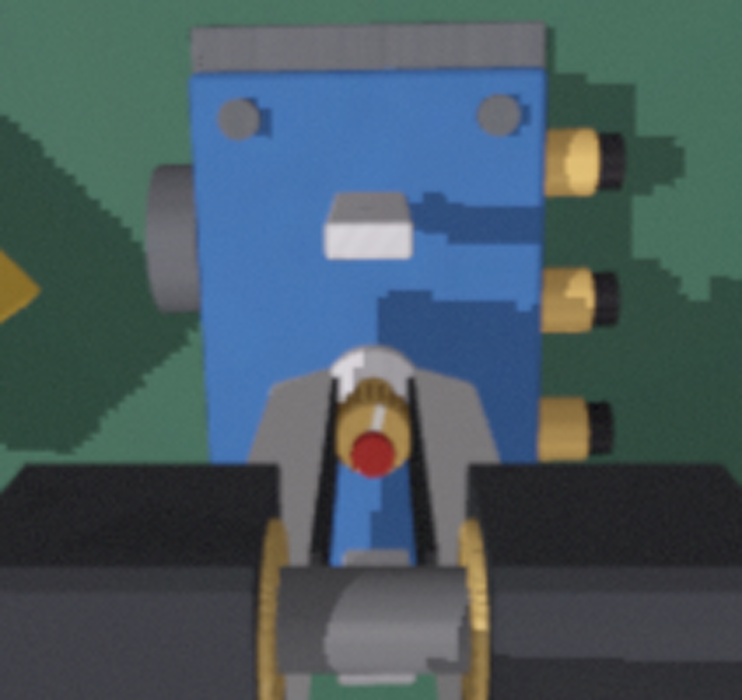

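arm_command --pt "0.36 0 0 0 0" --pt "0.36 0 0 0 0" --pt "0.36 0 0 0 0" --pt "0.36 0 0 0.03 0" --pt "0.36 0 0 0.06 0" --pt "0.36 -0.015 0 0.07 0" --pt "0.36 -0.03 0 0.08 0" --pt "0.36 -0.03 0 0.08 0"

```text
time: 14.8
tool_pos: [0.4602, -0.2049, 0.1059]
ee_rot: [3.141, 0.0, 1.536]
wrist_force: [-0.6, 0.4, 0.1]
width: 0.0337
```

Run:
```python
from h import *
o=robot.get_obs();print(o['time'],o['tool_pos'],o['ee_rot'],o['width'],o['wrist_force'])
s=snap('side'); save(s,'s8.png',crop=(310,145,355,190),scale=13)
s=snap('wrist'); 
im=cv2.resize(s['image'][150:230,216:316],None,fx=8,fy=8,interpolation=cv2.INTER_CUBIC)
d=np.array([np.cos(np.arange(0,6.4,.2))*.007,np.sin(np.arange(0,6.4,.2))*.007]).T
for z,c in((.062,(255,0,255)),(.068,(0,255,255))):
  P=np.c_[d+[.4908,-.205],np.full(len(d),z)]; p=((proj(s,P)-[216,150]+.5)*8).astype(int); cv2.polylines(im,[p],True,c,1)
cv2.imwrite('pics/w8.png',im[:,:,::-1])
```

```text
14.8 [ 0.46019578 -0.20494484  0.10592117] [3.14136463e+00 3.35237802e-05 1.53555158e+00] 0.03370738414408238 [-0.5697901   0.38845765  0.06439739]
```

View pics/s8.png

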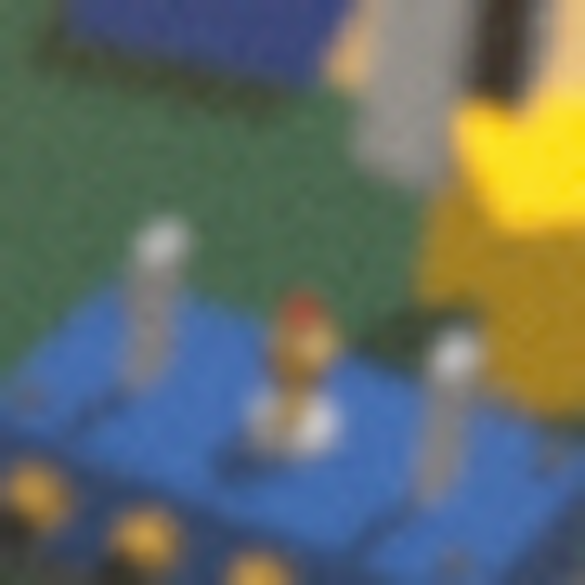

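View pics/w8.png

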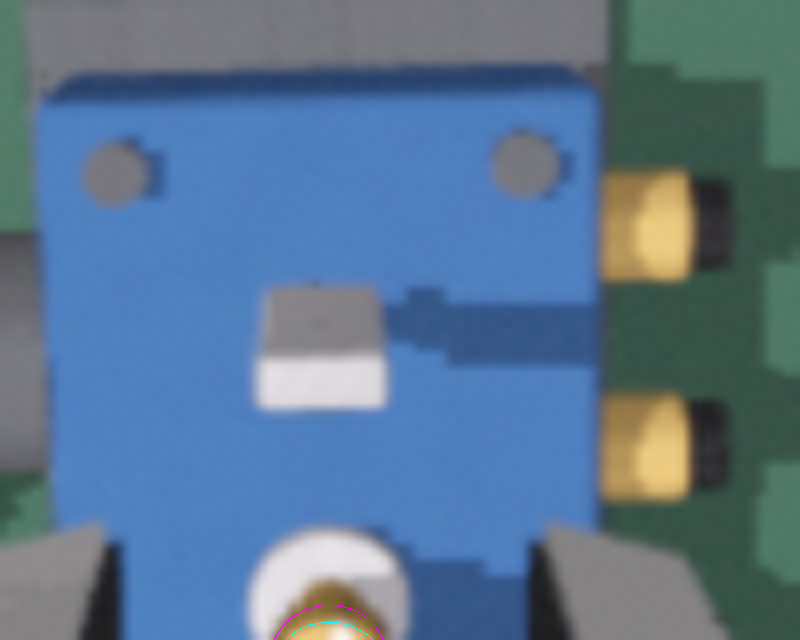

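Run:
```python
from h import *
s=snap('wrist'); 
im=cv2.resize(s['image'][205:260,226:290],None,fx=10,fy=10,interpolation=cv2.INTER_CUBIC); im0=im.copy()
a=np.arange(0,6.4,.2)
for z,r,c in((.062,.007,(255,0,255)),(.068,.007,(0,255,255)),(.076,.004,(0,255,0))):
  P=np.c_[.4908+r*np.cos(a),-.205+r*np.sin(a),np.full(len(a),z)]; p=((proj(s,P)-[226,205]+.5)*10).astype(int); cv2.polylines(im,[p],True,c,1)
cv2.imwrite('pics/w9.png',np.hstack([im0[:,150:500],im[:,150:500]])[:,:,::-1])
```

```text
(no output)
```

View pics/w9.png

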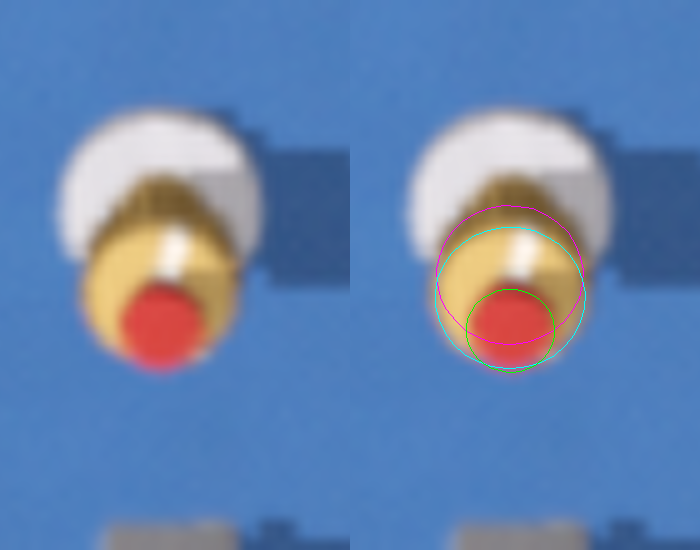

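arm_command --pt "0.27 0.01 0 0 -10" --pt "0.27 0.02 0 0 -20" --pt "0.27 0.0305 0 0 -30" --pt "0.27 0.0305 0 0 -40" --pt "0.27 0.0305 0 0 -50" --pt "0.27 0.0305 0 0 -60" --pt "0.27 0.0305 0 0 -70" --pt "0.27 0.0305 0 -0.02 -80" --pt "0.27 0.0305 0 -0.04 -90" --pt "0.27 0.0305 0 -0.04 -90"

```text
time: 16.2
tool_pos: [0.4903, -0.2039, 0.063]
ee_rot: [-3.139, 0.005, -0.032]
wrist_force: [-0.7, 0.1, -0.5]
width: 0.0254
```

Run:
```python
from h import *
o=robot.get_obs();print(o['time'],o['tool_pos'],o['ee_rot'],o['width'],o['wrist_force'])
s=snap('wrist'); 
x0,y0=216,150
im=cv2.resize(s['image'][y0:y0+70,x0:x0+80],None,fx=8,fy=8,interpolation=cv2.INTER_CUBIC); im0=im.copy()
a=np.arange(0,6.4,.2)
for z,r,c in((.062,.007,(255,0,255)),(.068,.007,(0,255,255)),(.076,.004,(0,255,0))):
  P=np.c_[.4908+r*np.cos(a),-.205+r*np.sin(a),np.full(len(a),z)]; p=((proj(s,P)-[x0,y0]+.5)*8).astype(int); cv2.polylines(im,[p],True,c,1)
cv2.imwrite('pics/w10.png',np.hstack([im0[:,120:500],im[:,120:500]])[:,:,::-1])
```

```text
16.2 [ 0.49025881 -0.20390748  0.06296363] [-3.13887765  0.00511012 -0.03194043] 0.025355054037666146 [-0.67835151  0.10040598 -0.48098048]
```

View pics/w10.png

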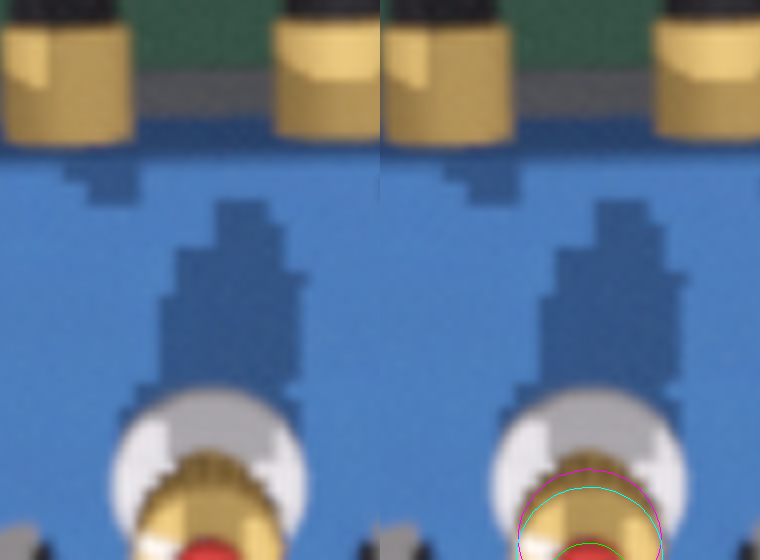

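arm_command --pt "0.27 -0.0005 0 -0.02 0" --pt "0.27 -0.0005 0 -0.035 0" --pt "0.27 -0.0005 0 -0.04 0" --pt "0.27 -0.0005 0 -0.04 0" --pt "0 -0.0005 0 -0.04 0" --pt "0 -0.0005 0 -0.04 0" --pt "0 -0.0005 0 -0.04 0" --pt "0 -0.0005 0 -0.04 0"

```text
time: 17.25
tool_pos: [0.4906, -0.2051, 0.0259]
ee_rot: [3.141, 0.001, -0.034]
wrist_force: [-4.5, -1.5, 1.5]
width: 0.0131
```

arm_command --pt "0 0 0 0.0003 9" --pt "0 0 0 0.0006 18" --pt "0 0 0 0.0009 27" --pt "0 0 0 0.001 36" --pt "0 0 0 0.001 45" --pt "0 0 0 0.001 54" --pt "0 0 0 0.001 63" --pt "0 0 0 0.001 70" --pt "0 0 0 0.001 70"

```text
time: 18.38
tool_pos: [0.4898, -0.2048, 0.0264]
ee_rot: [-3.138, 0.001, 1.188]
wrist_force: [-6.1, -0.1, 2.3]
width: 0.013
```

Run:
```python
from h import *
o=robot.get_obs();print(o['time'],o['tool_pos'],o['ee_rot'],o['width'],o['wrist_force'],o['wrist_torque'])
s=snap('wrist'); save(s,'w11.png',crop=(150,110,362,310),scale=3.5)
```

```text
18.375 [ 0.4897947  -0.20481202  0.02641823] [-3.13819639e+00  5.80482890e-04  1.18782601e+00] 0.013029355973392434 [-6.12812572 -0.10115719  2.31904171] [ 0.02338054  0.91871409 -0.06681697]
```

View pics/w11.png

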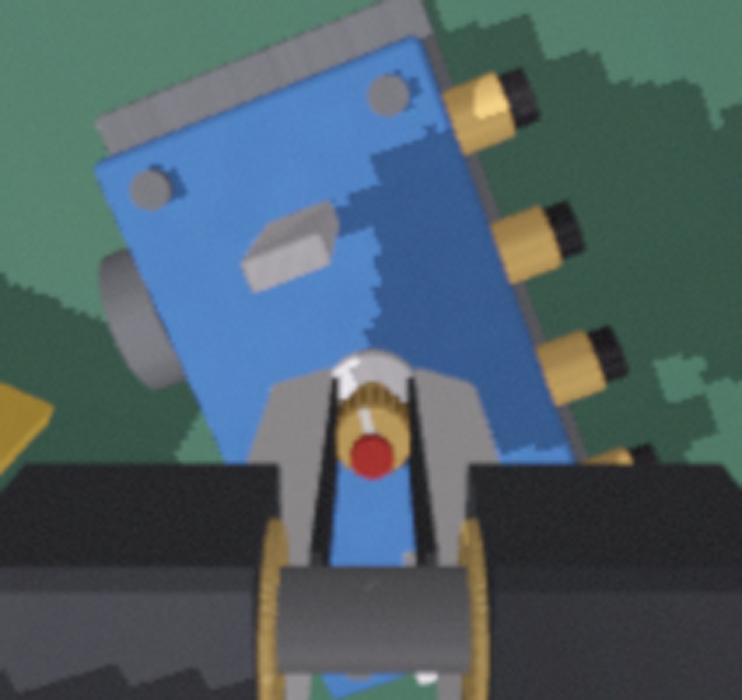

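arm_command --pt "0.27 0 0 0 0" --pt "0.27 0 0 0 0" --pt "0.27 0 0 0.02 0" --pt "0.27 0 0 0.05 0" --pt "0.27 0 0 0.06 0" --pt "0.27 0 0 0.06 0"

```text
time: 19.18
tool_pos: [0.4922, -0.2051, 0.0874]
ee_rot: [3.139, -0.0, 1.188]
wrist_force: [-0.6, 0.9, -0.4]
width: 0.0253
```

Run:
```python
from h import *
o=robot.get_obs();print(o['time'],o['tool_pos'],o['ee_rot'],o['width'],o['wrist_force'])
s=snap('wrist'); 
x0,y0=216,180
im=cv2.resize(s['image'][y0:y0+60,x0:x0+80],None,fx=9,fy=9,interpolation=cv2.INTER_CUBIC); im0=im.copy()
a=np.arange(0,6.4,.2)
for z,r,c in((.062,.007,(255,0,255)),(.068,.007,(0,255,255)),(.076,.004,(0,255,0))):
  P=np.c_[.4908+r*np.cos(a),-.205+r*np.sin(a),np.full(len(a),z)]; p=((proj(s,P)-[x0,y0]+.5)*9).astype(int); cv2.polylines(im,[p],True,c,1)
cv2.imwrite('pics/w12.png',np.hstack([im0[:,180:560],im[:,180:560]])[:,:,::-1])
```

```text
19.175 [ 0.49217793 -0.20511232  0.08741648] [ 3.13938841e+00 -1.49603404e-04  1.18778810e+00] 0.025343524727673296 [-0.57582781  0.9355053  -0.36178389]
```

View pics/w12.png

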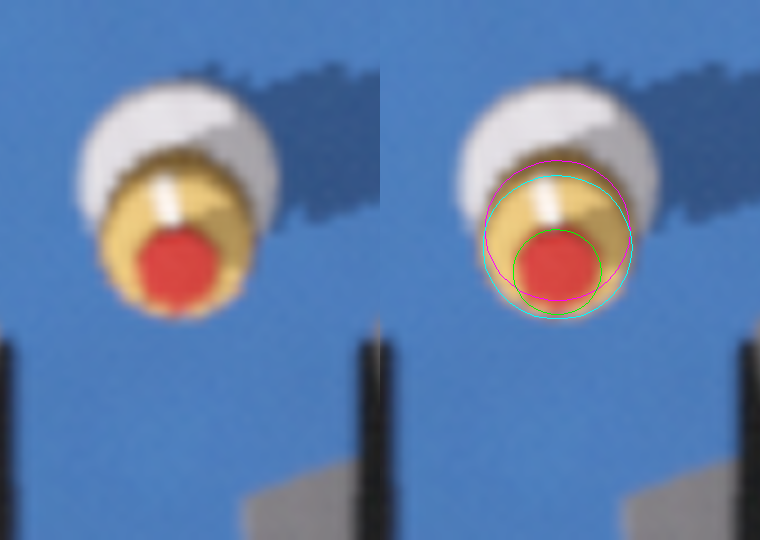

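Run:
```python
import cv2,numpy as np
a=cv2.imread('pics/w4c.png')[330:450,340:470]; b=cv2.imread('pics/w6.png')[370:500,320:440]
cv2.imwrite('pics/cmp.png',np.hstack([cv2.resize(a,(390,390),interpolation=cv2.INTER_CUBIC),cv2.resize(b,(390,390),interpolation=cv2.INTER_CUBIC)]))
```

```text
(no output)
```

View pics/cmp.png

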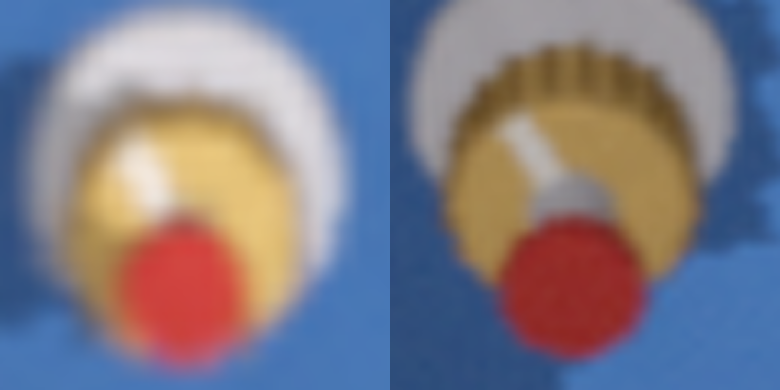

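arm_command --pt "0 -0.0008 0 0 0" --pt "0 -0.0008 0 -0.01 0" --pt "0 -0.0008 0 -0.02 0" --pt "0 -0.0008 0 -0.028 0" --pt "0 -0.0008 0 -0.028 0" --pt "0 -0.0008 0 -0.028 0"

```text
time: 19.98
tool_pos: [0.4907, -0.205, 0.0589]
ee_rot: [3.141, -0.0, 1.188]
wrist_force: [0.0, -0.2, -1.0]
width: 0.0005
```

Run:
```python
from h import *
o=robot.get_obs();print(o['time'],o['tool_pos'],o['width'],o['wrist_force'])
s=snap('side'); save(s,'s13.png',crop=(310,135,355,190),scale=11)
s=snap('wrist'); save(s,'w13.png',crop=(190,160,320,250),scale=6)
```

```text
19.975 [ 0.49073455 -0.20501877  0.05891617] 0.0004629512955315618 [ 0.02133133 -0.2014164  -1.04984243]
```

View pics/s13.png

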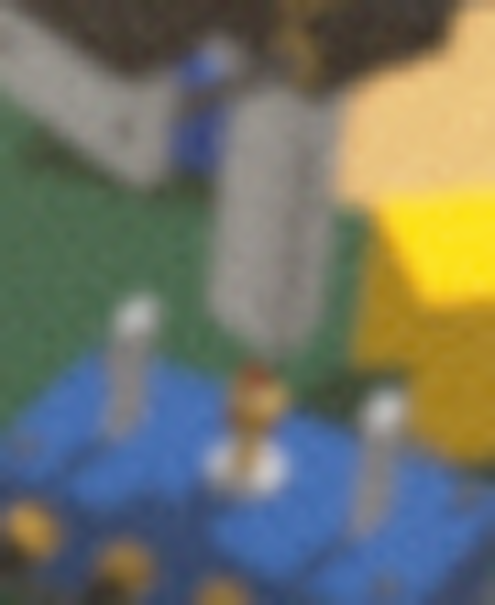

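View pics/w13.png

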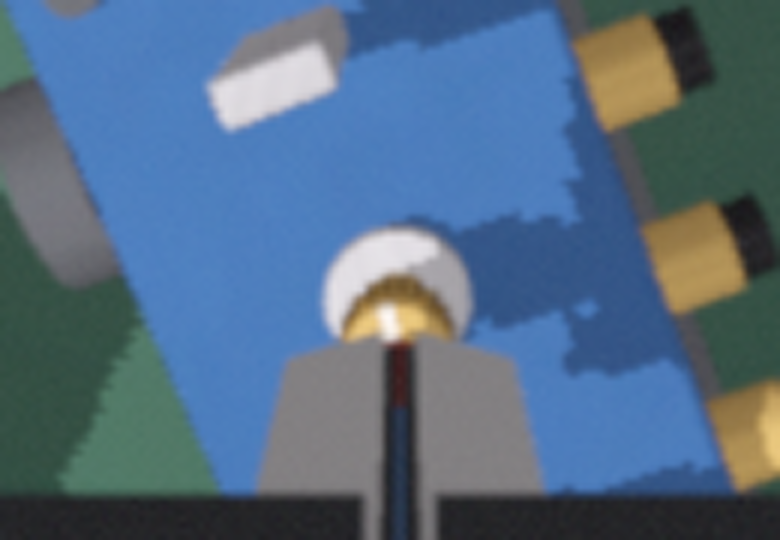

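arm_command --pt "0 0 0 -0.004 0" --pt "0 0 0 -0.008 0" --pt "0 0 0 -0.01 0" --pt "0 0 0 -0.01 0"

```text
time: 20.58
tool_pos: [0.4905, -0.2048, 0.0485]
ee_rot: [-3.141, -0.0, 1.188]
wrist_force: [0.3, -0.3, 0.1]
width: 0.0004
```

arm_command --pt "0 0 0 -0.001 0" --pt "0 0 0 -0.002 0" --pt "0 0 0 -0.002 0"

```text
time: 20.95
tool_pos: [0.4907, -0.205, 0.0472]
ee_rot: [3.141, -0.0, 1.188]
wrist_force: [0.3, 0.7, 2.3]
width: 0.0004
```

arm_command --pt "0 0 0 -0.002 0" --pt "0 0 0 -0.0035 0" --pt "0 0 0 -0.0045 0" --pt "0 0 0 -0.0045 0"

```text
time: 21.45
tool_pos: [0.4909, -0.2051, 0.0439]
ee_rot: [3.14, 0.0, 1.188]
wrist_force: [-3.9, 0.5, 8.7]
width: 0.0003
```

arm_command --pt "0 0 0 0 0" --pt "0 0 0 0 0" --pt "0 0 0 0 0" --pt "0 0 0 0 0" --pt "0 0 0 0 0" --pt "0 0 0 0 0" --pt "0 0 0 0 0"

```text
time: 22.32
tool_pos: [0.4908, -0.2051, 0.0439]
ee_rot: [3.141, 0.0, 1.188]
wrist_force: [-2.2, 0.3, 8.9]
width: 0.0005
```

arm_command --pt "0 0 0 0.01 0" --pt "0 0 0 0.04 0" --pt "0 0 0 0.08 0" --pt "0 0 0 0.12 0"

```text
time: 22.82
tool_pos: [0.4902, -0.2048, 0.1628]
ee_rot: [-3.14, -0.0, 1.188]
wrist_force: [0.4, 0.2, -0.2]
width: 0.0005
```

Run:
```python
from h import *
o=robot.get_obs();print(o['time'],o['tool_pos'],o['ee_rot'],o['joint_positions'].round(2))
s=snap('wrist'); x0,y0=216,150
a=np.arange(0,6.4,.2)
im=cv2.resize(s['image'][y0:y0+60,x0:x0+80],None,fx=9,fy=9,interpolation=cv2.INTER_CUBIC)
for z,r,c in((.068,.007,(0,255,255)),(.076,.004,(0,255,0)),(.072,.004,(255,255,255))):
  P=np.c_[.4908+r*np.cos(a),-.205+r*np.sin(a),np.full(len(a),z)]; p=((proj(s,P)-[x0,y0]+.5)*9).astype(int); cv2.polylines(im,[p],True,c,1)
cv2.imwrite('pics/w14.png',im[:,:,::-1])
```

```text
22.825 [ 0.49024994 -0.20477334  0.162771  ] [-3.14032940e+00 -2.93663577e-04  1.18756051e+00] [-0.5   0.05  1.44  0.    1.65 -1.69]
```

View pics/w14.png

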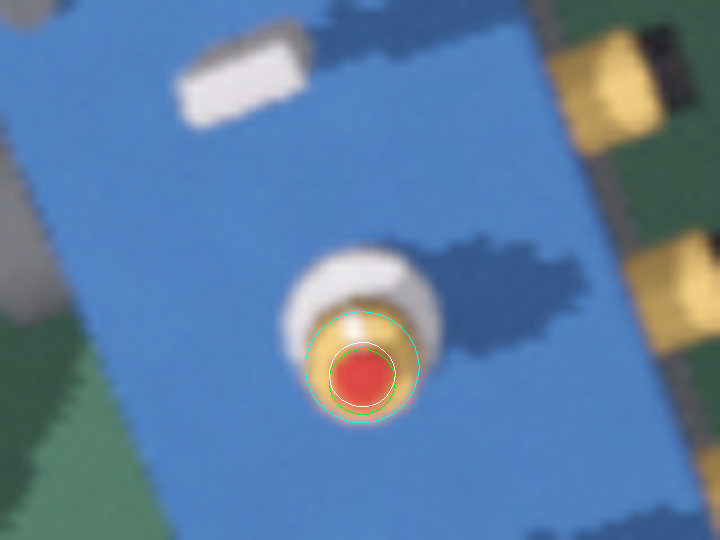

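arm_command --pt "0.85 0 0.06 0.03 -10" --pt "0.85 0 0.12 0.06 -20" --pt "0.85 -0.01 0.18 0.08 -30" --pt "0.85 -0.01 0.24 0.08 -40" --pt "0.85 -0.01 0.3 0.08 -50" --pt "0.85 -0.01 0.36 0.08 -60" --pt "0.85 -0.01 0.375 0.08 -68" --pt "0.85 -0.01 0.375 0.08 -68" --pt "0.85 -0.01 0.375 0.08 -68"

```text
time: 24.0
tool_pos: [0.4805, 0.1696, 0.2418]
ee_rot: [3.141, 0.001, 0.002]
wrist_force: [-0.2, 0.9, -0.2]
width: 0.0797
```

Run:
```python
from h import *
o=robot.get_obs();print(o['time'],o['tool_pos'],o['ee_rot'],o['width'],o['joint_positions'].round(2))
s=snap('wrist'); save(s,'w15.png',scale=1.5)
for l in('rack','chan_a_mid'):
  for q in finder.masks_of(l,'wrist'): print(l,q['p'],np.round(q['extent'],1))
```

```text
24.0 [0.48054208 0.16958024 0.24175511] [3.14071000e+00 6.22194341e-04 2.26269650e-03] 0.07966778973504576 [ 0.23 -0.01  1.34 -0.    1.81  0.23]
rack 0.58 [238.2 106.4 276.  165.8]
```

View pics/w15.png

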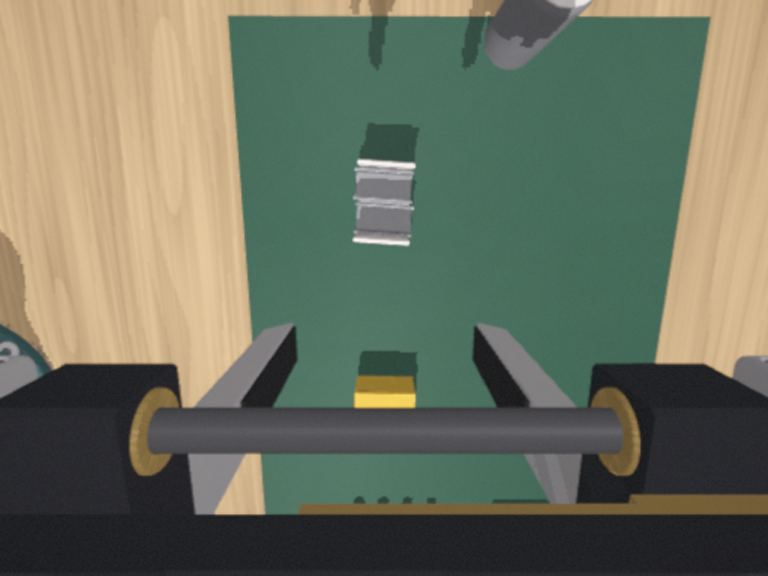

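Run:
```python
from h import *
s=snap('wrist')
x0,y0=222,95
def ov(s,x0,y0,w,h,k,cx,cy,yaw,fn):
  im=cv2.resize(s['image'][y0:y0+h,x0:x0+w],None,fx=k,fy=k,interpolation=cv2.INTER_CUBIC); im0=im.copy()
  c,sn=np.cos(yaw),np.sin(yaw)
  for (hx,y1,y2,z,col) in ((.026,.033,.037,.056,(255,0,255)),(.026,-.037,-.033,.056,(255,0,255)),(.028,1e-3,4e-3,.036,(255,255,0)),(.028,-4e-3,-1e-3,.036,(255,255,0)),(.028,.028,.031,.036,(0,255,255)),(.028,-.031,-.028,.036,(0,255,255))):
    q=np.array([[a*c-b*sn+cx,a*sn+b*c+cy,z] for a,b in((hx,y1),(hx,y2),(-hx,y2),(-hx,y1))])
    p=((proj(s,q)-[x0,y0]+.5)*k).astype(int); cv2.polylines(im,[p],True,col,1)
  cv2.imwrite(fn,np.hstack([im0,im])[:,:,::-1])
import sys
ov(s,x0,y0,66,85,6,.479,.222,np.radians(-2.5),'pics/w16.png')
```

```text
(no output)
```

View pics/w16.png

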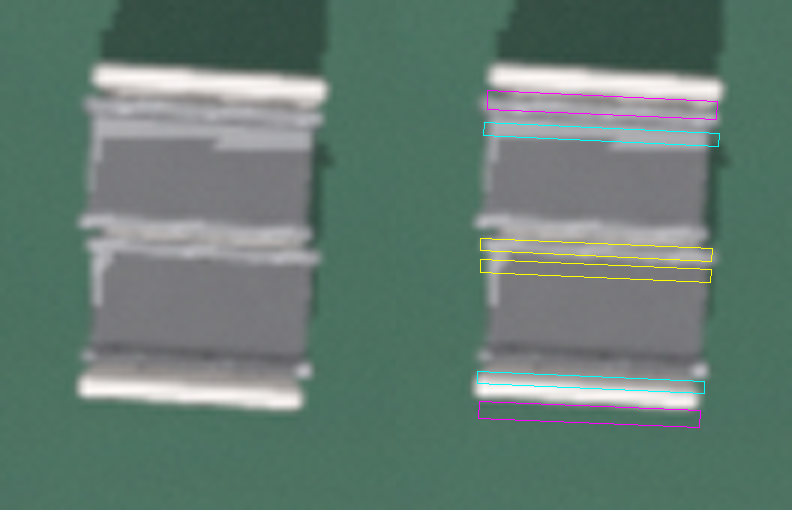

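```bash
cat >> h.py <<'E'
def ov(s,x0,y0,w,h,k,cx,cy,yaw,fn):
  im=cv2.resize(s['image'][y0:y0+h,x0:x0+w],None,fx=k,fy=k,interpolation=cv2.INTER_CUBIC); im0=im.copy()
  c,sn=np.cos(yaw),np.sin(yaw)
  for (hx,y1,y2,z,col) in ((.026,.033,.037,.056,(255,0,255)),(.026,-.037,-.033,.056,(255,0,255)),(.028,1e-3,4e-3,.036,(255,255,0)),(.028,-4e-3,-1e-3,.036,(255,255,0)),(.028,.028,.031,.036,(0,255,255)),(.028,-.031,-.028,.036,(0,255,255))):
    q=np.array([[a*c-b*sn+cx,a*sn+b*c+cy,z] for a,b in((hx,y1),(hx,y2),(-hx,y2),(-hx,y1))])
    p=((proj(s,q)-[x0,y0]+.5)*k).astype(int); cv2.polylines(im,[p],True,col,1)
  cv2.imwrite(fn,np.hstack([im0,im])[:,:,::-1])
E
python3 - <<'E'
from h import *
s=snap('wrist'); ov(s,222,95,66,85,6,.479,.2263,np.radians(-3.9),'pics/w17.png')
t=snap('top'); ov(t,130,225,50,40,8,.479,.2263,np.radians(-3.9),'pics/t17.png')
m=yellow(s,(220,230,300,272)); uv=np.argwhere(m)[:,::-1]; print(uv.min(0),uv.max(0))
m=yellow(t,(200,220,260,260)); uv=np.argwhere(m)[:,::-1]; print(uv.min(0),uv.max(0)); print(rect([atz(t,u,v,.044) for u,v in uv]))
E
```

```text
[236 250] [276 271]
[232 230] [248 255]
(array([0.47972684, 0.0089831 ]), array([65.6, 42.2]), 0.3966219425201416)
```

View pics/w17.png

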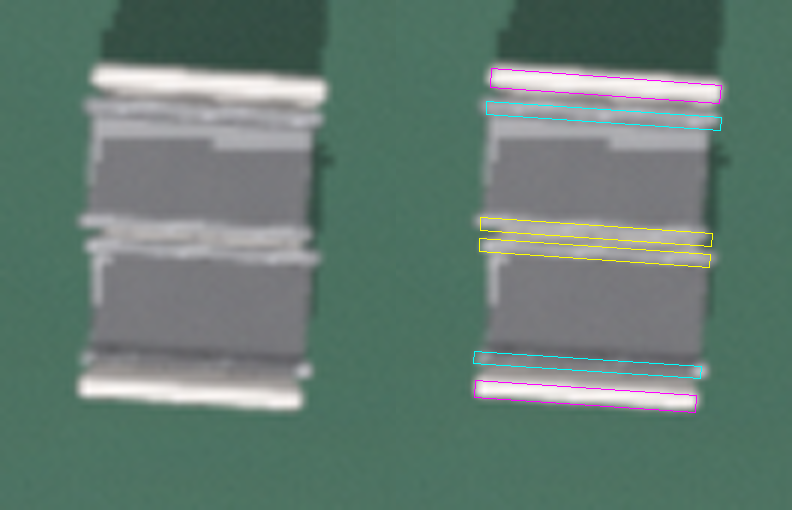

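View pics/t17.png

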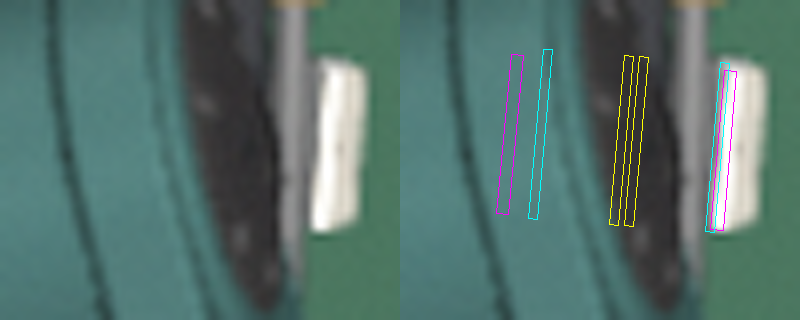

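arm_command --pt "0.85 0 -0.055 -0.02 0" --pt "0.85 0 -0.11 -0.06 0" --pt "0.85 0 -0.155 -0.11 0" --pt "0.85 0 -0.1587 -0.16 0" --pt "0.85 0 -0.1587 -0.18 0" --pt "0.85 0 -0.1587 -0.18 0" --pt "0.85 0 -0.1587 -0.18 0"

```text
time: 25.18
tool_pos: [0.4817, 0.0111, 0.0639]
ee_rot: [3.141, -0.003, 0.001]
wrist_force: [0.9, 0.2, 1.2]
width: 0.0799
```

Run:
```python
from h import *
o=robot.get_obs();print(o['time'],o['tool_pos'],o['ee_rot'],o['width'])
s=snap('wrist'); save(s,'w18.png',scale=1.5)
c=np.array([[.4803+a*.032,.0109+b*.02,.044] for a,b in((1,1),(1,-1),(-1,-1),(-1,1))]); print((proj(s,c)*1.5).round().tolist())
s=snap('side'); save(s,'s18.png',crop=(220,130,400,310),scale=3.3)
```

```text
25.175 [0.48174708 0.01111527 0.06388874] [ 3.14132113e+00 -2.84052443e-03  6.26554080e-04] 0.0798796783728525
[[439.0, 279.0], [437.0, 347.0], [326.0, 347.0], [324.0, 279.0]]
```

View pics/w18.png

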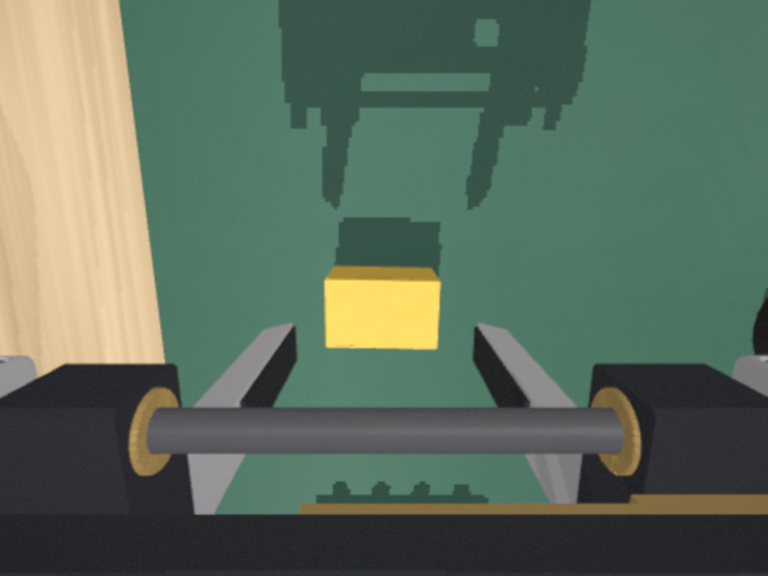

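View pics/s18.png

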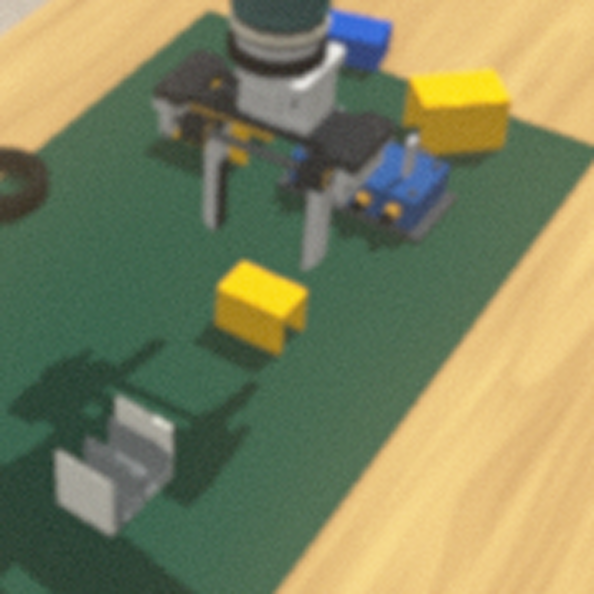

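arm_command --pt "0.85 0 0 -0.03 0" --pt "0.85 0 0 -0.05 0" --pt "0.85 0 0 -0.058 0" --pt "0.85 0 0 -0.058 0" --pt "0 0 0 -0.058 0" --pt "0 0 0 -0.058 0" --pt "0 0 0 -0.058 0" --pt "0 0 0 -0.058 0"

```text
time: 26.28
tool_pos: [0.4814, 0.0113, 0.0054]
ee_rot: [3.141, -0.002, 0.001]
wrist_force: [-0.5, -0.4, 5.1]
width: 0.0631
```

arm_command --pt "0 0 0 0.03 0" --pt "0 0 0 0.07 0" --pt "0 0 0.05 0.075 -3.7" --pt "0 -0.001 0.1 0.075 -3.7" --pt "0 -0.001 0.15 0.075 -3.7" --pt "0 -0.001 0.2 0.075 -3.7" --pt "0 -0.001 0.2152 0.075 -3.7" --pt "0 -0.001 0.2152 0.075 -3.7" --pt "0 -0.001 0.2152 0.075 -3.7"

```text
time: 27.4
tool_pos: [0.4796, 0.2252, 0.079]
ee_rot: [3.141, 0.0, -0.065]
wrist_force: [0.2, -0.8, -0.4]
width: 0.0635
```

Run:
```python
from h import *
o=robot.get_obs();print(o['time'],o['tool_pos'],o['ee_rot'],o['width'],o['wrist_force'])
s=snap('wrist')
im=cv2.resize(s['image'],None,fx=1.5,fy=1.5)
cx,cy,yaw=.4796,.2262,np.radians(-3.7); c,sn=np.cos(yaw),np.sin(yaw)
for hx,hy,z,col in((.032,.02,o['tool_pos'][2]-.0054+.044,(255,0,0)),(.026,.037,.056,(255,0,255))):
  q=np.array([[a*hx*c-b*hy*sn+cx,a*hx*sn+b*hy*c+cy,z] for a,b in((1,1),(1,-1),(-1,-1),(-1,1))])
  cv2.polylines(im,[((proj(s,q)+.5)*1.5).astype(int)],True,col,1)
cv2.imwrite('pics/w19.png',im[:,:,::-1])
s=snap('side'); save(s,'s19.png',crop=(210,200,300,320),scale=5)
```

```text
27.4 [0.47956217 0.22517561 0.07895096] [ 3.14050716e+00  4.51059508e-04 -6.50617658e-02] 0.06353641190159705 [ 0.15534984 -0.849665   -0.44736742]
```

View pics/w19.png

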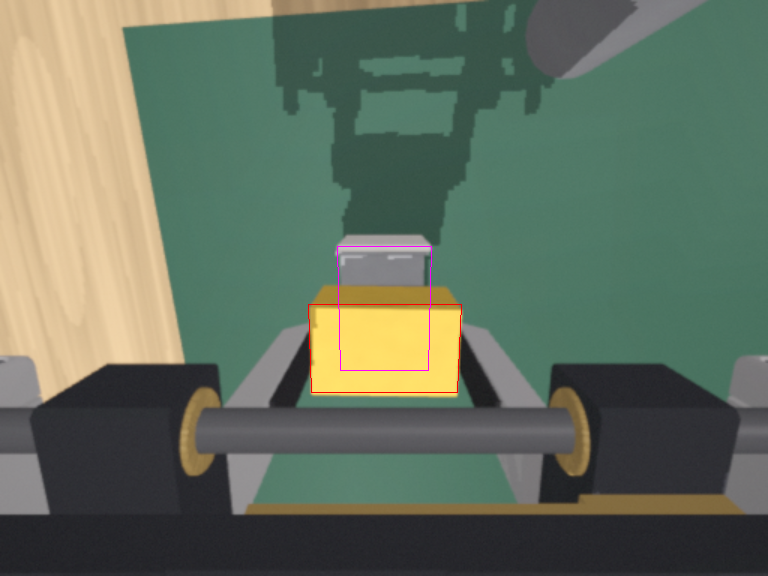

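View pics/s19.png

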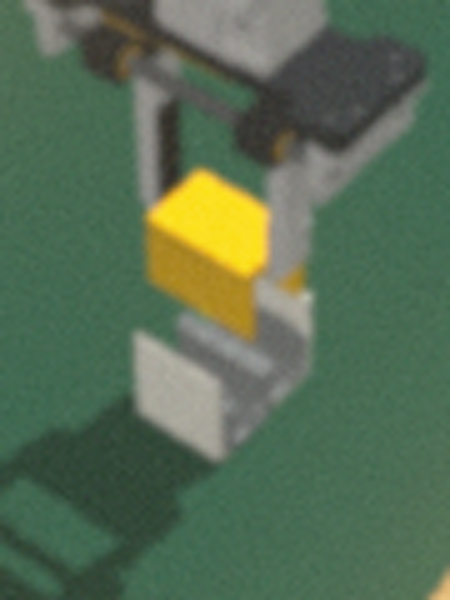

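arm_command --pt "0 0 0.0005 -0.015 0" --pt "0 0 0.0005 -0.03 0" --pt "0 0 0.0005 -0.045 0" --pt "0 0 0.0005 -0.055 0" --pt "0 0 0.0005 -0.06 0" --pt "0 0 0.0005 -0.06 0" --pt "0 0 0.0005 -0.06 0"

```text
time: 28.38
tool_pos: [0.4801, 0.2273, 0.0199]
ee_rot: [-3.141, -0.001, -0.064]
wrist_force: [-0.4, -0.1, -1.0]
width: 0.0637
```

Run:
```python
from h import *
o=robot.get_obs();print(o['time'],o['tool_pos'],o['ee_rot'],o['width'],o['wrist_force'])
s=snap('side'); save(s,'s20.png',crop=(210,200,300,320),scale=5)
s=snap('wrist'); save(s,'w20.png',scale=1.5)
```

```text
28.375 [0.48009046 0.22729427 0.01990911] [-3.14111182e+00 -1.21124305e-03 -6.37155886e-02] 0.0637063307043135 [-0.37382151 -0.08815322 -0.98590356]
```

View pics/s20.png

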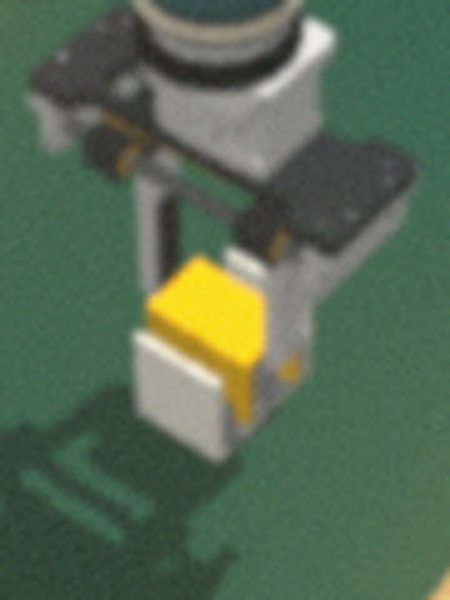

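View pics/w20.png

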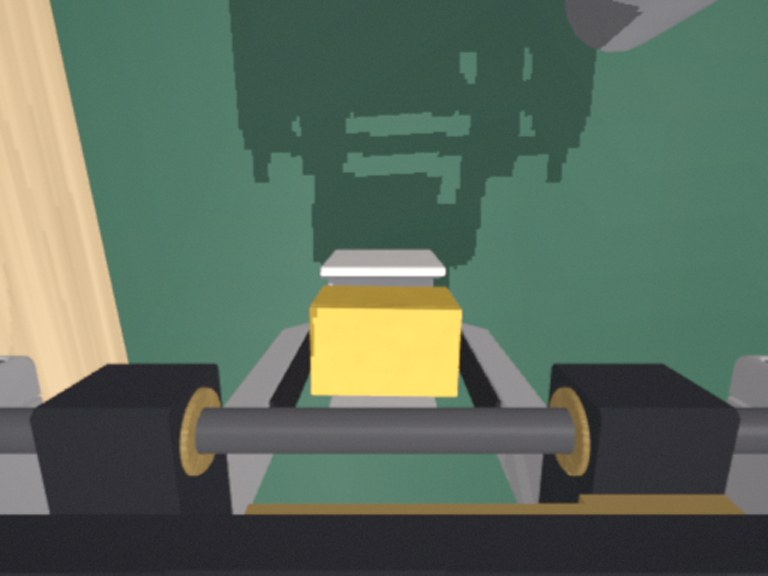

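Both legs are going into the troughs, and the guard is centred. Lowering the last few millimetres.

arm_command --pt "0 0 -0.0005 -0.002 0" --pt "0 0 -0.0005 -0.004 0" --pt "0 0 -0.0005 -0.005 0" --pt "0 0 -0.0005 -0.005 0"

```text
time: 28.98
tool_pos: [0.4796, 0.2266, 0.0145]
ee_rot: [3.142, -0.0, -0.064]
wrist_force: [-1.0, -0.1, 1.2]
width: 0.0632
```

arm_command --pt "0 0 0 -0.0008 0" --pt "0 0 0 -0.0008 0" --pt "0 0 0 -0.0008 0"

```text
time: 29.35
tool_pos: [0.4796, 0.2266, 0.0144]
ee_rot: [-3.142, -0.0, -0.064]
wrist_force: [-2.3, -1.1, 5.0]
width: 0.0638
```

Contact: 5 N and the height has stopped changing, so it is seated. Releasing and rising.

arm_command --pt "0.85 0 0 0 0" --pt "0.85 0 0 0 0" --pt "0.85 0 0 0 0" --pt "0.85 0 0 0.03 0" --pt "0.85 0 0 0.08 0" --pt "0.85 0 -0.03 0.13 0" --pt "0.85 0 -0.06 0.18 0" --pt "0.85 0 -0.06 0.2 0" --pt "0.85 0 -0.06 0.2 0"

```text
time: 30.48
tool_pos: [0.4808, 0.1665, 0.2156]
ee_rot: [-3.14, -0.005, -0.064]
wrist_force: [0.5, 0.9, -0.4]
width: 0.0802
```

Run:
```python
from h import *
o=robot.get_obs();print(o['time'],o['tool_pos'],o['ee_rot'],o['width'],o['wrist_force'])
s=snap('wrist'); ov(s,215,80,90,100,4.4,.4796,.2262,np.radians(-3.7),'pics/w21.png')
m=yellow(s,(215,80,300,190)); uv=np.argwhere(m)[:,::-1]; print(rect([atz(s,u,v,.053) for u,v in uv]))
s=snap('side'); save(s,'s21.png',scale=1.5); save(s,'s21c.png',crop=(215,230,295,310),scale=7)
```

```text
30.475 [0.48081558 0.16651695 0.21559739] [-3.14022521 -0.00460357 -0.06447016] 0.0801721190550418 [ 0.4875246   0.86972542 -0.42223669]
(array([0.47942584, 0.22562589]), array([39.4, 64.1]), 86.36820220947266)
```

View pics/w21.png

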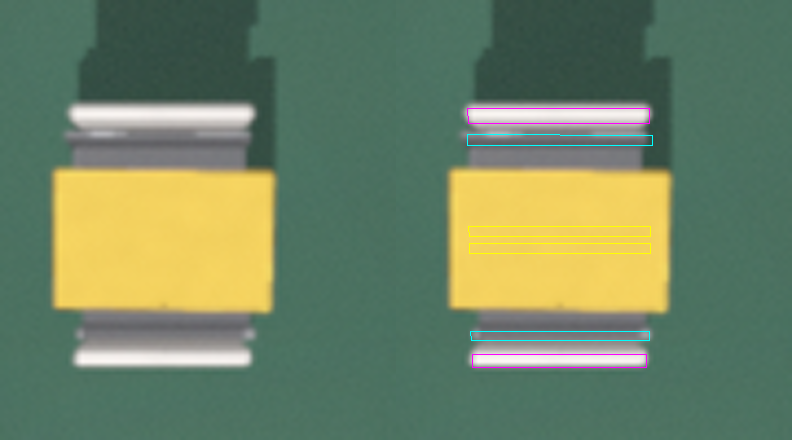

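View pics/s21c.png

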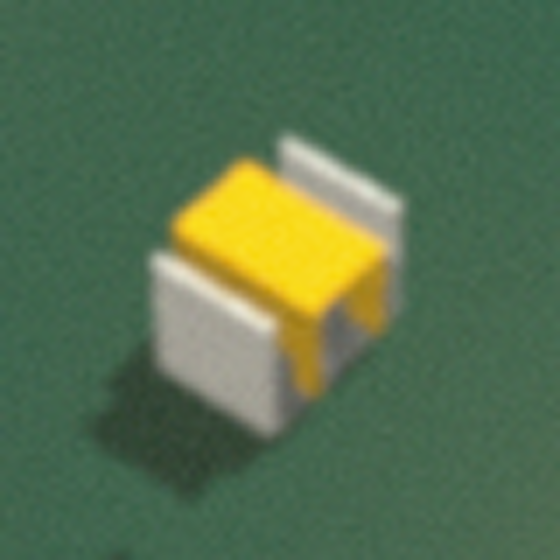

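View pics/s21.png

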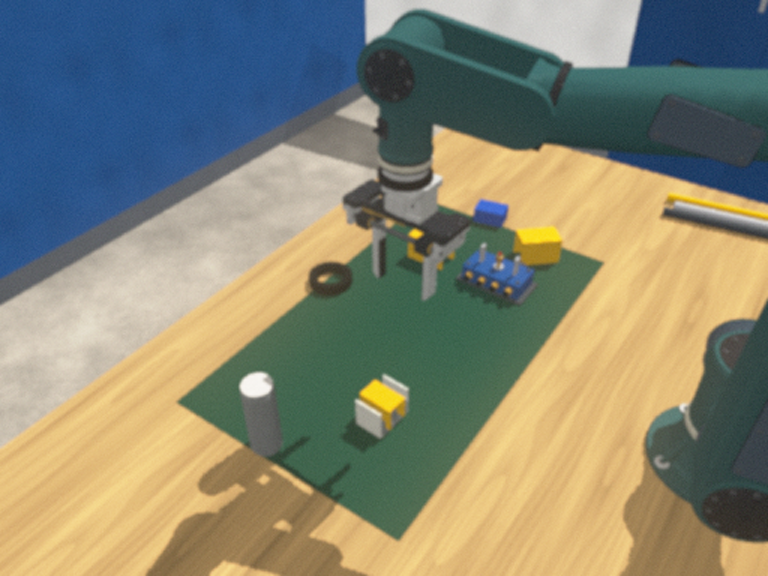

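```bash
python3 -c "
from h import *
print(robot.close_job())"
```

```text
the job is handed in; nothing more can be done
None
```

The valve is bled and the guard is stowed. I handed the job in at about 30.5 s of the 72 s allowed; it reports no verdict.

**What I did:**
- **Guard off:** I lifted the smallest guard off the block by its long sides, stood it on the bench and let go.
- **Lock nut:** I unscrewed it in two grasps. The first slipped short of full height, so I took a second and turned until it met the stop.
- **Valve pin:** I pressed it with shut fingers for about a second at 8.7–8.9 N. The tool stayed about 4 mm below where it first touched the pin, so the pin was right down. Then I let it spring back.
- **Stowing:** I took the guard by its ends and lowered it into the rack until it touched.

**Last checks:**
- **Nut:** the mark on it turned about 173° (3.02 rad), and its top is about 68 mm above the bench, which matches fully up. The 0.067 N m resisting the turn is more than its friction, so it was at the stop.
- **Pin:** after the press it was back up at about 76 mm.
- **Guard:** its centre is within about 1 mm of the rack centre, its angle matches the rack's, and its top is level at about 53 mm. One leg stands in each trough, and both grey channels are still in place.
- **Bystanders:** the can, tape roll and blue box looked unmoved in the final side view.

**What disagreed:** the finger ends turned out to be about 27 mm behind the stated tool point. Because of this, my first attempt to grip the nut closed on the red tip and slipped off it. I corrected the height after that, and the pin and nut showed no harm.

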